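# Lay out a piston loading station

## Robot

A 7-joint arm with a two-finger parallel gripper is mounted at the origin on the work surface. World frame = base frame: x ahead of the robot, y to its left, z up, the work surface at z = 0. Lengths are in m, angles in rad, forces in N, time in s.
With the tool pointing down it reaches from about 0.425 to 0.925 m from the base axis. Payload 6.8 kg.
Tool frame: the origin (TCP) lies at the very end of the fingers, on their centre line; the grasp point (between the pads) lies 19 mm behind it (hold_point_z is the distance from the TCP to the grasp point, in m); z points along the fingers, y is the direction in which the jaws open and shut (so a half turn about z gives the same grasp; the last joint's range is limited). The gripper opens to 85 mm and grips with 20 to 120 N. Pads are 22 mm wide; open, the fingers measure 114 mm over their backs; the gripper's body (76 mm by 85 mm) begins 54 mm behind the grasp point. The pads swing forward as they close: fully open they stand 13 mm farther back than shut.
Start: joints at [-1.453, 0.477, 0.022, 1.555, -0.011, 1.109, -0.083], TCP at [0.151, 0.658, 0.231] pointing down, gripper open.
Joint ranges: [-2.96, 2.96], [-0.34, 2.1], [-1.41, 1.46], [0.24, 2.44], [-1.37, 4.51], [0.17, 1.92], [-2.96, 2.96]. Speed limits (rad/s): [2.39, 2.39, 3.14, 3.14, 3.14, 3.14, 3.14].

## Interface

Orientations are given as a unit quaternion [w, x, y, z].
In Python, from station import get_obs, read_camera, calibration, hand_in, regions_of, hold_point_z gives the robot as it stands.
- The arm moves only by the tool send_rows, never from a script. Its argument "motion" is text: rows parted by semicolons, each of 7 numbers parted by spaces: the shift along the world's x, y, z in cm, then the turn, a rotation vector about the world's x, y, z in degrees, then the closure, from 0 (fully open) to 1 (shut). In form: dx dy dz rx ry rz fingers; .... A call has 1 to 20 rows; each row shifts and turns the pose as measured when the row begins; what a row does not reach is not made up. A row lasts 1/12 s, in which the tool goes at most 41.7 mm and 7.16 degrees, less where a joint would pass 70% of its speed; a pose out of reach is approached as far as the arm can. A call is refused whole if a number of a shift passes 4.17 or a number of a turn 7.16, either way. A call with a gripper value outside its range is refused whole. The fingers move at their own pace and stop on an object; "newtons" is the grip in N (left out, the last holds). Time passes only in rows, so rows that do not move let the fingers close. It gives the time, the measured TCP pose, the force and the opening at its end, in the units of the state.
- get_obs(): the state, without advancing time (a new reading comes with each control period).
- read_camera(name): name is "side" or "top"; returns the picture (400x640x3 uint8, red, green, blue); there is no depth.
- calibration(name): a dict with "mtx" (3x3 intrinsics, pixels), "k1" (the pictures are not rectified: a ray, as slopes to the right and down, at radius r is drawn at 1 + k1 r^2 times it, then the intrinsics apply), "R" (3x3) and "t" (3): a world point X has camera coordinates R X + t. Camera axes: x right, y down, z forward; pixel columns grow to the right and rows downward; lengths in m; the calibration is good to about 2 mm. A picture is of the moment at which its call begins. calibration takes no time and is no camera call.
- hand_in(): hands the job in, once; it reports no verdict.
Trained networks look in the newest picture that a camera, given by its name, has taken for a name from the list of things; names that differ only in an ending like _2 or _b are one class to them, and where a whole thing is asked for, a point or a joint stands for the part that bears it (a point fixed in the world has none). Each returns a list of dicts, best first, with "conf" (0 to 1); they miss things now and then, are a little off and sometimes report something else, mostly with a low value. They report only what shows in the picture. A call takes as long as a camera call. They do not tell look-alikes from the thing itself.
- regions_of(thing, camera): "region" (400x640 bool, what is visible of it) and "point" ([column, row] in pixels, amid what is visible of it).
The state is a dict: "t": time; "q": joint angles; "joint_vel": joint speeds; "joint_torque": joint torques, N m; "eef_pos": TCP position; "tool_rot": TCP orientation; "contact_force": force on the tool from outside, world axes, zero at the start; "torque": the same for the moment, N m; "gripper_width": opening from 0.0 (shut) to 1.0 (fully open).
Only numpy, scipy, OpenCV 4.12 (cv2) and the standard library are available. Lean on these libraries where they do the work, as an engineer would, in place of code of your own. Each camera call takes 0.05 s, during which the arm holds its last target.

## Task

Set out the kit on the aluminium plate: stack the loose tray on the fixed tray with their cut corners matched, so that its skirt seats fully; stand the piston, crown up, centred on the round pad that lies between the fixed tray and the stop block, and put the white ring cone, wide end down, centred on top of it. Stand the hollow wrist pin upright in the middle of the pad directly behind the piston (on its far side from the robot). Leave the dish of screws where it is, and let go of everything.

Things in the scene. Friction and masses are not known exactly. Their poses are not given: they have to be found in the camera images.
- piston: Loose plain aluminium piston, a cylinder 56 mm in diameter and 55 mm tall with three dark ring grooves near the top (crown) and a dark cross hole lower down; the flat crown is dark grey with a bright rim; stands crown up on the table (surface z = 0). Origin: centre of its underside; z along its axis, up. About 0.28 kg.
- cone: Loose white plastic ring-fitting cone, 48 mm tall: a foot 50 mm in diameter and 14 mm high, a taper from 14 to 28 mm height, and above it a cylindrical grip 26 mm in diameter up to 48 mm. Stands on its foot on the table. Origin: centre of the foot's underside; z up. About 0.09 kg.
- pin: Loose steel wrist pin, a plain tube 28 mm outside and 16 mm inside diameter, 60 mm tall, standing upright on the table. Origin: centre of its underside; z along its axis. Either end may be down at the end. About 0.12 kg.
- tray: Loose low tray of black plastic with a grey raised deck, 96 mm long (x) by 60 mm wide (y), 20 mm high in all. Both corners at its +x end are cut off at 45 degrees (14 mm); those at -x are square. A skirt 4 mm thick leaves an open cavity 88 x 52 mm, 8 mm deep, underneath; the black body reaches 14 mm high, the grey deck on it, 83 x 47 mm, 20 mm. Origin: centre of its underside (skirt's lower edge). About 0.11 kg. It can be gripped across its 60 mm width.
- dock: Fixed tray of the same outline (96 x 60 mm, both +x corners cut by 14 mm) on the plate: a black base 12 mm high with a grey deck 83 x 47 mm that stands 6 mm higher (to 18 mm). The loose tray's skirt drops over this deck with 2.5 mm play all round and rests on the base, so that the loose tray's origin is then 12 mm above this origin, same x and y, its +x axis the same way; turned end for end it does not go down. Origin: centre of its underside, z up.
- block: Fixed stop block, dark steel, 50 (x) x 44 (y) x 36 mm high, with a round steel screw head on top (to 43 mm). Origin: centre of its underside. It and the fixed tray stand about 270 mm apart, side by side along y; which one is on the left changes.
- pad_1: One of three identical round black rubber rest pads, 64 mm across and 4 mm thick, fixed on the aluminium plate. Origin: centre of its underside, so its top is 4 mm above the origin. One of the three lies between the fixed tray and the stop block, one directly behind that one (about 130 mm farther from the robot, along x), and one behind the fixed tray or the stop block; which name lies where changes from start to start.
- pad_2: One of three identical round black rubber rest pads, 64 mm across and 4 mm thick, fixed on the aluminium plate. Origin: centre of its underside, so its top is 4 mm above the origin. One of the three lies between the fixed tray and the stop block, one directly behind that one (about 130 mm farther from the robot, along x), and one behind the fixed tray or the stop block; which name lies where changes from start to start.
- pad_3: One of three identical round black rubber rest pads, 64 mm across and 4 mm thick, fixed on the aluminium plate. Origin: centre of its underside, so its top is 4 mm above the origin. One of the three lies between the fixed tray and the stop block, one directly behind that one (about 130 mm farther from the robot, along x), and one behind the fixed tray or the stop block; which name lies where changes from start to start.
- dish: Round open steel dish with screws in it, 56 mm across and 20 mm high, loose on the plate beside the pads, not to be disturbed. The plate is fixed, 260 x 390 mm, its top 10 mm above the table. Origin: centre of the dish's underside.
Not all that is in view belongs to the job. Leave any orange look-alike of the cone alone. Leave any yellow look-alike of the piston alone.

How it is judged:
By the outcome, as a careful person would: the job done as asked, in the order asked, and still so for the second after the job is handed in, with the robot touching nothing.
It also fails if it takes over 128 s, if anything falls off the work surface, if the arm or the gripper's body presses on something with over 40 N, if the wrist force passes 120 N, or if a joint passes its speed limit or range.

## Working session

There is one attempt and no reset: what is moved stays moved. The work goes in short steps, Python scripts to look and compute and a tool call to move; the robot and the scene stay as the last step left them, time stands still between calls to the robot, and variables do not carry over. Pictures are saved under pics/ and viewed, and the job is handed in when it is done.

Besides the shell and the picture viewer there is one more tool, called after "Call:" as a command line: name --argument value ..., lists and objects as JSON in quotes. send_rows: Moves the arm, as the interface text tells. Its arguments: {"type":"object","properties":{"motion":{"type":"string"},"newtons":{"type":"number"}},"required":["motion"]}

```bash
mkdir -p pics; cat > h.py <<'E'
import numpy as np, cv2
from station import *
def snap(n,f):
    im=read_camera(n); cv2.imwrite('pics/'+f,im[:,:,::-1]); return im
E
python3 - <<'E'
from h import *
snap('top','t0.png'); snap('side','s0.png')
o=get_obs(); print(o['t'],o['eef_pos'],o['tool_rot'],o['gripper_width'],hold_point_z if not callable(hold_point_z) else hold_point_z())
for n in('top','side'):
    print(n,calibration(n))
    for th in ['piston','cone','pin','tray','dock','block','pad_1','dish']:
        for r in regions_of(th,n): print(th,round(r['conf'],2),np.round(r['point'],1),r['region'].sum())
print(get_obs()['t'])
E
```

```text
0.1 [0.15101938 0.65734153 0.23042418] [-3.82027405e-05  1.12670962e-01  9.93632008e-01 -8.28106256e-04] 1.0017078501981291 0.0187
top {'mtx': array([[410.0206694 ,   0.        , 315.55115631],
       [  0.        , 410.0206694 , 201.46382348],
       [  0.        ,   0.        ,   1.        ]]), 'k1': -0.04849310646134601, 'R': array([[-0.02467794, -0.99957286,  0.0156554 ],
       [-0.98508959,  0.02164725, -0.17067481],
       [ 0.17026301, -0.01963387, -0.98520303]]), 't': array([-0.01356388,  0.52281227,  0.92591478])}
piston 0.72 [160.6 226.3] 649
piston 0.66 [153.2 272.6] 620
cone 0.8 [429.4 177. ] 346
cone 0.54 [454.4 156.4] 329
pin 0.69 [443.7 228.3] 170
tray 0.62 [179.5 181.5] 1022
dock 0.71 [249.7 209.7] 964
block 0.75 [361.2 213.7] 434
pad_1 0.97 [304.8 213.2] 524
pad_1 0.77 [305.6 158.8] 482
pad_1 0.58 [355.  161.7] 509
dish 0.79 [253.8 155.8] 391
side {'mtx': array([[366.39047013,   0.        , 316.96975168],
       [  0.        , 366.39047013, 202.50572354],
       [  0.        ,   0.        ,   1.        ]]), 'k1': 0.0065079341835180314, 'R': array([[-0.72150985, -0.69206207,  0.02176303],
       [-0.46704715,  0.4632354 , -0.75317988],
       [ 0.51116582, -0.55359106, -0.65745452]]), 't': array([0.35807215, 0.27772705, 0.64922073])}
piston 0.88 [199.8 306.8] 1195
piston 0.75 [226.2 352.8] 1384
cone 0.7 [367.3 157.3] 220
cone 0.49 [373.  134.4] 209
pin 0.45 [406.  163.9] 215
tray 0.59 [181.6 274.3] 1193
dock 0.95 [273.5 241.3] 1013
dock 0.34 [407.5 161.1] 198
block 0.64 [354.6 190.9] 463
pad_1 0.8 [279.5 188.9] 334
pad_1 0.66 [315.9 214.3] 390
pad_1 0.62 [312.2 174.4] 257
dish 0.67 [242.4 211.3] 385
0.9
```

```bash
python3 - <<'E'
import cv2
a=cv2.imread('pics/t0.png')[120:320,120:500]; cv2.imwrite('pics/t0c.png',cv2.resize(a,None,fx=2.1,fy=2.1,interpolation=cv2.INTER_CUBIC))
a=cv2.imread('pics/s0.png')[110:400,140:460]; cv2.imwrite('pics/s0c.png',cv2.resize(a,None,fx=2,fy=2,interpolation=cv2.INTER_CUBIC))
E
```

```text
(no output)
```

View pics/t0c.png

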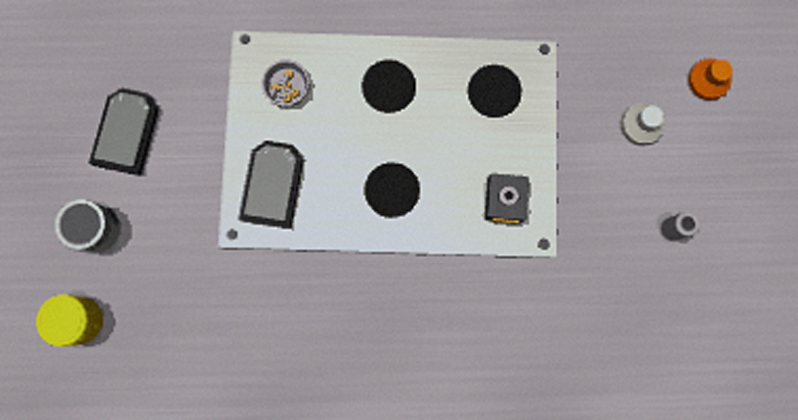

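View pics/s0c.png

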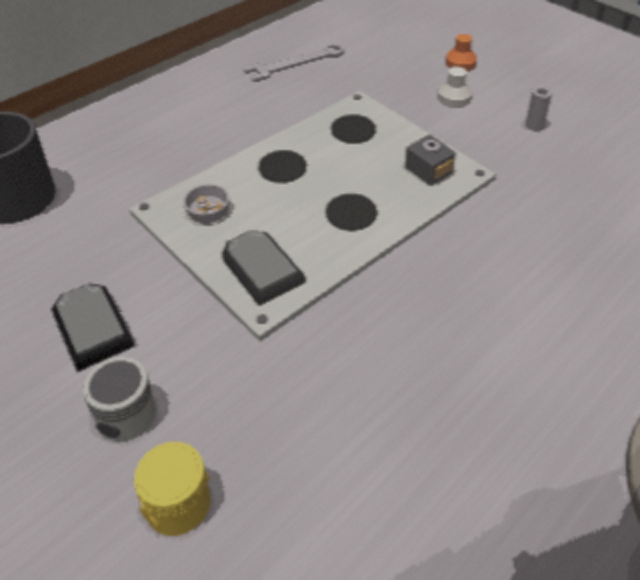

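```bash
cat >> h.py <<'E'
from scipy.optimize import minimize
def proj(P,n,C={}):
    if n not in C: C[n]=calibration(n)
    c=C[n]; X=np.asarray(P)@c['R'].T+c['t']; s=X[:,:2]/X[:,2:]
    s=s*(1+c['k1']*(s**2).sum(1,keepdims=True)); return s*[c['mtx'][0,0],c['mtx'][1,1]]+c['mtx'][:2,2]
def circ(r,z):
    a=np.linspace(0,2*np.pi,40,endpoint=False); return np.c_[r*np.cos(a),r*np.sin(a),0*a+z]
def oct_(l,w,z,cut):
    l/=2;w/=2; return np.array([[-l,-w,z],[l-cut,-w,z],[l,-w+cut,z],[l,w-cut,z],[l-cut,w,z],[-l,w,z]])
v=np.vstack
def tr(h,H,): return [v([oct_(.096,.06,0,.014),oct_(.096,.06,h,.014)]),v([oct_(.083,.047,h,.0105),oct_(.083,.047,H,.0105)])]
SH={'piston':[v([circ(.028,0),circ(.028,.055)])],
'cone':[v([circ(.025,0),circ(.025,.014)]),v([circ(.025,.014),circ(.013,.028)]),v([circ(.013,.028),circ(.013,.048)])],
'pin':[v([circ(.014,0),circ(.014,.06)])],'tray':tr(.014,.020),'dock':tr(.012,.018),
'pad':[v([circ(.032,0),circ(.032,.004)])],
'block':[np.array([[a*.025,b*.022,z] for a in(1,-1) for b in(1,-1) for z in(0,.036)]),v([circ(.008,.036),circ(.008,.043)])],
'dish':[v([circ(.028,0),circ(.028,.02)])]}
def render(th,p,yaw,n,S,box):
    c,s=np.cos(yaw),np.sin(yaw);R=np.array([[c,-s,0],[s,c,0],[0,0,1]])
    x0,y0,x1,y1=box; m=np.zeros(((y1-y0)*S,(x1-x0)*S),np.uint8)
    for h in SH[th]:
        q=(proj(h@R.T+p,n)+.5-[x0,y0])*S
        cv2.fillConvexPoly(m,cv2.convexHull(np.round((q-.5)*16).astype(np.int32)),1,cv2.LINE_8,4)
    return cv2.resize(m.astype(np.float32),None,fx=1/S,fy=1/S,interpolation=cv2.INTER_AREA)
def back(px,z,n):
    return minimize(lambda u:((proj([[u[0],u[1],z]],n)[0]-px)**2).sum(),[.6,0],method='Nelder-Mead',options=dict(xatol=1e-5,fatol=1e-4)).x
def fit(th,z,regs,yaw=None,x0=None):
    # regs: dict cam->mask ; returns x,y,yaw,iou
    boxes={}
    for n,m in regs.items():
        ys,xs=np.where(m); boxes[n]=(xs.min()-12,ys.min()-12,xs.max()+13,ys.max()+13)
    def cost(u):
        s=0
        for n,m in regs.items():
            b=boxes[n]; x0_,y0_,x1,y1=b
            M=np.zeros((y1-y0_,x1-x0_),np.float32); a0,b0=max(0,-x0_),max(0,-y0_)
            sub=m[max(0,y0_):y1,max(0,x0_):x1]; M[b0:b0+sub.shape[0],a0:a0+sub.shape[1]]=sub
            r=render(th,np.array([u[0],u[1],z]),u[2]*10 if yaw is not None else 0,n,6,b)
            s+=1-np.minimum(r,M).sum()/np.maximum(r,M).sum()
        return s/len(regs)
    if x0 is None:
        n=list(regs)[0]; ys,xs=np.where(regs[n]); x0=back([xs.mean(),ys.mean()],z+.01,n)
    u0=[*x0]+([yaw/10] if yaw is not None else [])
    sim=[u0]+[[u0[j]+(.008 if j==i else 0) for j in range(len(u0))] for i in range(len(u0))]
    r=minimize(cost,u0,method='Nelder-Mead',options=dict(initial_simplex=sim,xatol=5e-5,fatol=1e-5,maxiter=300))
    return [*r.x[:2],r.x[2]*10 if yaw is not None else 0,1-r.fun]
E
python3 - <<'E'
from h import *
Z={'piston':0,'cone':0,'pin':0,'tray':0,'dock':.01,'block':.01,'pad_1':.01,'dish':.01}
for th,z in Z.items():
    s='pad' if th[:3]=='pad' else th
    L={n:regions_of(th,n) for n in('top','side')}
    yaw=0. if th in('tray','dock','block') else None
    used=[]
    for r in L['top']:
        if r['conf']<.3: continue
        f=fit(s,z,{'top':r['region']},yaw)
        print(th,'top',np.round(r['point']),np.round(f,4))
        best=None
        for q in L['side']:
            g=fit(s,z,{'side':q['region']},yaw)
            if np.hypot(g[0]-f[0],g[1]-f[1])<.03:
                print('   side',np.round(g,4)); b=fit(s,z,{'top':r['region'],'side':q['region']},yaw,f[:2]); print('   both',np.round(b,4))
print(get_obs()['t'])
E
```

```text
piston top [161. 226.] [0.4696 0.3434 0.     0.9494]
   side [0.4685 0.344  0.     0.9623]
   both [0.4693 0.3437 0.     0.951 ]
piston top [153. 273.] [0.365  0.3595 0.     0.931 ]
   side [0.3632 0.36   0.     0.9397]
   both [0.3639 0.3598 0.     0.9274]
cone top [429. 177.] [ 0.5805 -0.3045  0.      0.9558]
   side [ 0.5795 -0.3022  0.      0.853 ]
   both [ 0.5805 -0.3045  0.      0.8981]
cone top [454. 156.] [ 0.6354 -0.3888  0.      0.9101]
   side [ 0.6339 -0.3887  0.      0.8931]
   both [ 0.6349 -0.389   0.      0.8974]
pin top [444. 228.] [ 0.4538 -0.3307  0.      0.8162]
   side [ 0.4517 -0.3319  0.      0.9165]
   both [ 0.4525 -0.332   0.      0.8519]
tray top [180. 182.] [ 0.5862  0.3085 -0.2404  0.9486]
   side [ 0.5841  0.3117 -0.2277  0.9679]
   both [ 0.5853  0.3105 -0.2209  0.9338]
dock top [250. 210.] [ 0.5164  0.1353 -0.1881  0.9491]
   side [ 0.5158  0.1371 -0.1743  0.9536]
   both [ 0.5163  0.1358 -0.19    0.9461]
block top [361. 214.] [ 0.4918 -0.1335 -0.1236  0.9292]
   side [ 0.4901 -0.1323 -0.0933  0.9421]
   both [ 0.4911 -0.1334 -0.1185  0.9282]
pad_1 top [305. 213.] [ 0.5067 -0.0035  0.      0.9531]
   side [ 0.5063 -0.0017  0.      0.9526]
   both [ 0.5065 -0.0028  0.      0.9443]
pad_1 top [306. 159.] [ 0.6315 -0.0013  0.      0.9252]
   side [ 0.6314 -0.002   0.      0.9485]
   both [ 0.6314 -0.002   0.      0.9352]
pad_1 top [355. 162.] [ 0.63   -0.0248  0.      0.    ]
   side [ 0.6314 -0.002   0.      0.9485]
   both [ 0.6313 -0.0022  0.      0.4742]
dish top [254. 156.] [0.6356 0.1191 0.     0.8674]
   side [0.6343 0.12   0.     0.8933]
   both [0.635  0.1192 0.     0.8787]
1.7
```

```bash
python3 - <<'E'
from h import *
def ov(n,items,f,ctr,W=45):
    im=cv2.imread('pics/%s0.png'%n[0]); S=8
    outs=[]
    for (th,x,y,z,yaw) in items:
        c=proj([[x,y,z+.01]],n)[0].astype(int); x0,y0=c-[W//1,W*3//4]
        crop=im[max(0,y0):y0+W*3//2,max(0,x0):x0+2*W]; crop=cv2.resize(crop,None,fx=S,fy=S,interpolation=cv2.INTER_NEAREST)[:,:720]
        co,s=np.cos(yaw),np.sin(yaw);R=np.array([[co,-s,0],[s,co,0],[0,0,1]])
        for h in SH[th]:
            k=len(h)//2
            for part in (h[:k],h[k:]):
                q=(proj(part@R.T+[x,y,z],n)+.5-[max(0,x0),max(0,y0)])*S
                cv2.polylines(crop,[np.round(q).astype(np.int32)],True,(0,0,255),1)
        outs.append(cv2.resize(crop,(390,290)))
    im2=np.vstack([np.hstack(outs[:2]),np.hstack(outs[2:4])]); cv2.imwrite('pics/'+f,im2)
its=[('tray',.5858,.3100,0,-.232),('dock',.5163,.1358,.01,-.183),('piston',.4692,.3437,0,0),('block',.4911,-.133,.01,-.11)]
ov('top',its,'ovt.png',0); ov('side',its,'ovs.png',0)
E
```

```text
(no output)
```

View pics/ovt.png

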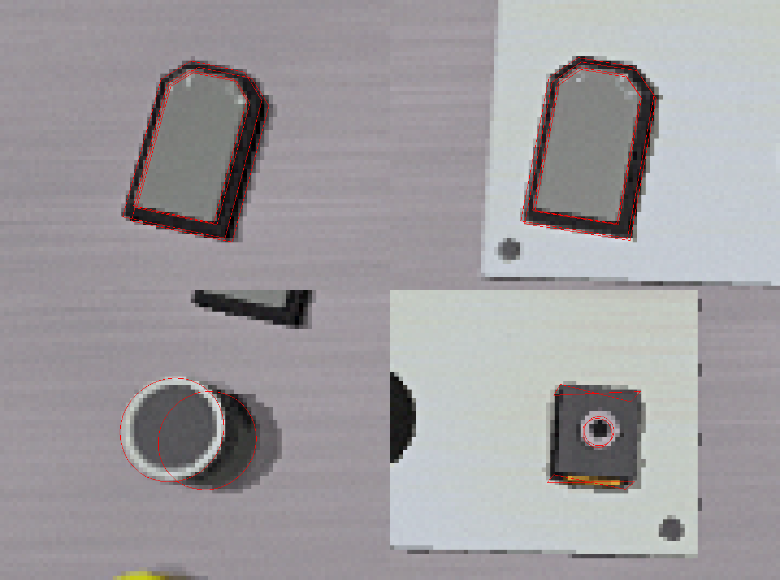

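View pics/ovs.png

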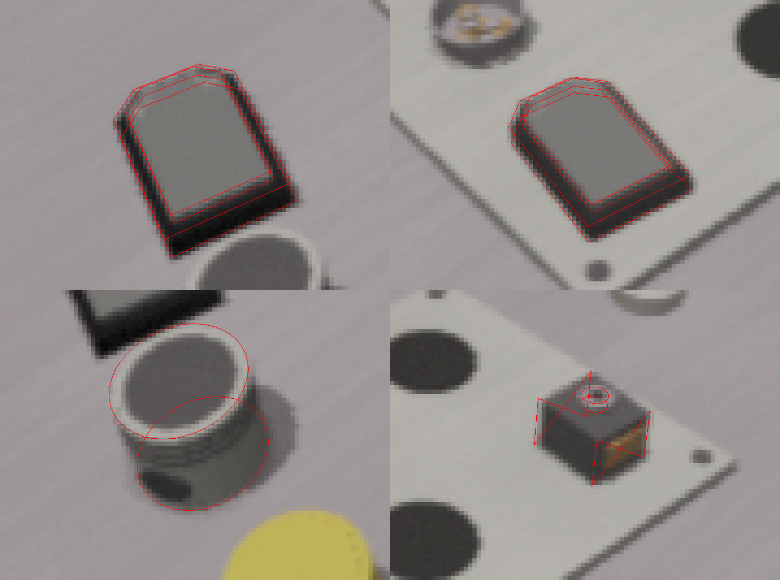

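Call:
send_rows --motion "3.1 -2.5 -0.6 0 0 0 0.15;3.1 -2.5 -0.6 0 0 0 0.15;3.1 -2.5 -0.6 0 0 0 0.15;3.1 -2.5 -0.6 0 0 0 0.15;3.1 -2.5 -0.6 0 0 0 0.15;3.1 -2.5 -0.6 0 0 0 0.15;3.1 -2.5 -0.6 0 0 0 0.15;3.1 -2.5 -0.6 0 0 0 0.15;3.1 -2.5 -0.6 0 0 0 0.15;3.1 -2.5 -0.6 0 0 0 0.15;3.1 -2.5 -0.6 0 0 0 0.15;3.1 -2.5 -0.6 0 0 0 0.15;0 0 0 0 0 0 0.15;0 0 0 0 0 0 0.15" --newtons 40

```text
t: 2.87
eef_pos: [0.5301, 0.3434, 0.1591]
tool_rot: [-0.0, 0.109, 0.994, 0.003]
contact_force: [-0.4, 1.1, -1.0]
gripper_width: 0.848
```

Call:
send_rows --motion "2.8 -1.7 -3.0 0 0 0 0.15;2.8 -1.7 -3.0 0 0 0 0.15;0 0 -2.5 0 0 0 0.15;0 0 0 0 0 0 0.15;0 0 0 0 0 0 0.15"

```text
t: 3.28
eef_pos: [0.5853, 0.3139, 0.0773]
tool_rot: [0.002, 0.107, 0.994, 0.006]
contact_force: [-0.4, -0.2, 0.9]
gripper_width: 0.847
```

```bash
python3 - <<'E'
from h import *
o=get_obs();print(o['eef_pos'],o['tool_rot'],o['contact_force'])
a=snap('side','s1.png')[200:340,100:300]; cv2.imwrite('pics/s1c.png',cv2.resize(a[:,:,::-1],None,fx=4,fy=4,interpolation=cv2.INTER_CUBIC))
E
```

```text
[0.58530804 0.31388441 0.07731175] [0.00165289 0.10697723 0.99424065 0.00621782] [-0.35741624 -0.24546894  0.87073721]
```

View pics/s1c.png

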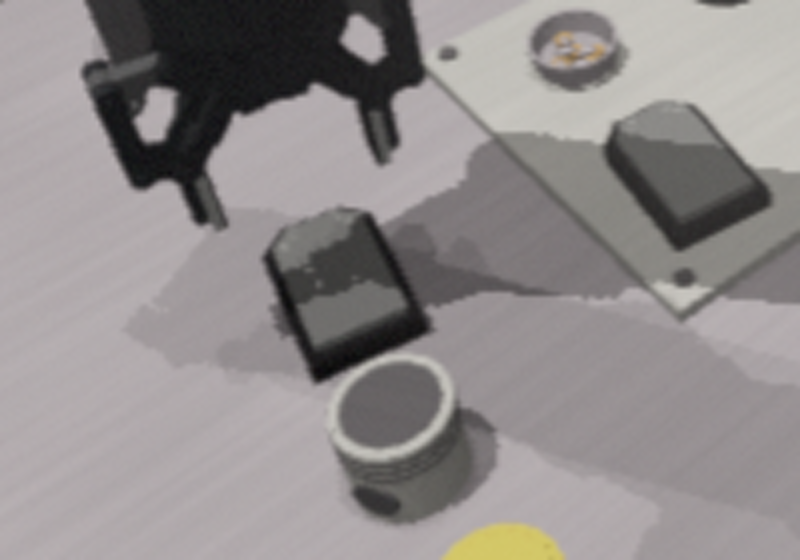

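```bash
cat >> h.py <<'E'
from scipy.spatial.transform import Rotation as Ro
def go(x,y,z,yaw):
    """shift cm and rotvec deg to bring tool to pose (pointing down, jaw axis = y rotated by yaw), nearest half-turn"""
    o=get_obs();q=o['tool_rot'];R=Ro.from_quat([q[1],q[2],q[3],q[0]])
    d=(np.array([x,y,z])-o['eef_pos'])*100
    best=None
    for k in(0,1):
        T=Ro.from_euler('z',yaw+k*np.pi)*Ro.from_quat([0,1,0,0])
        rv=np.degrees((T*R.inv()).as_rotvec())
        if best is None or np.linalg.norm(rv)<np.linalg.norm(best): best=rv
    print('t',round(o['t'],2),'pos',np.round(o['eef_pos'],4),'shift cm',np.round(d,2),'turn',np.round(best,2),'F',np.round(o['contact_force'],1),'w',round(o['gripper_width'],3))
E
python3 - <<'E'
from h import *
go(.5858,.31,.002,-.232)
o=get_obs();q=o['tool_rot'];R=Ro.from_quat([q[1],q[2],q[3],q[0]]).as_matrix()
for w in(.036,.042):
  for zz in (0,-.005,-.010,-.015):
    P=[o['eef_pos']+R@[0,s*w,zz] for s in(1,-1)]
    print(w,zz,np.round((proj(P,'side')-[100,200])*4))
E
```

```text
t 3.33 pos [0.5842 0.3146 0.0772] shift cm [ 0.16 -0.46 -7.52] turn [-0.69  0.2  -1.08] F [-0.9  0.5 -0.4] w 0.848
0.036 0 [[226. 228.]
 [372. 169.]]
0.036 -0.005 [[223. 221.]
 [370. 162.]]
0.036 -0.01 [[221. 214.]
 [369. 155.]]
0.036 -0.015 [[218. 207.]
 [367. 148.]]
0.042 0 [[213. 233.]
 [384. 164.]]
0.042 -0.005 [[210. 226.]
 [382. 157.]]
0.042 -0.01 [[208. 219.]
 [380. 151.]]
0.042 -0.015 [[205. 212.]
 [378. 144.]]
```

Call:
send_rows --motion "0.2 -0.5 -2.0 -0.7 0.2 -1.1 0.15;0 0 -2.0 0 0 0 0.15;0 0 -1.5 0 0 0 0.15;0 0 -1.0 0 0 0 0.15;0 0 0 0 0 0 0.15;0 0 0 0 0 0 0.15"

```text
t: 3.83
eef_pos: [0.5854, 0.3206, 0.0196]
tool_rot: [0.003, 0.111, 0.994, 0.006]
contact_force: [0.1, 0.3, -0.3]
gripper_width: 0.851
```

```bash
python3 - <<'E'
from h import *
for i in range(3): go(.5858,.31,.002,-.232); read_camera('top')
E
```

```text
t 3.83 pos [0.5854 0.3206 0.0196] shift cm [ 0.04 -1.06 -1.76] turn [-0.6   0.46 -0.55] F [ 0.1  0.3 -0.3] w 0.851
t 3.88 pos [0.5853 0.3206 0.0197] shift cm [ 0.05 -1.06 -1.77] turn [-0.61  0.46 -0.55] F [-0.9 -0.3  0.1] w 0.85
t 3.93 pos [0.5857 0.3204 0.0199] shift cm [ 0.01 -1.04 -1.79] turn [-0.61  0.49 -0.53] F [ 0.  -0.3  0.3] w 0.844
```

Call:
send_rows --motion "0 -1.0 0 -0.6 0.4 -0.5 0.15;0 0 0 0 0 0 0.15"

```text
t: 4.15
eef_pos: [0.5867, 0.3095, 0.0215]
tool_rot: [0.002, 0.116, 0.993, 0.0]
contact_force: [0.7, -1.1, 0.1]
gripper_width: 0.846
```

```bash
python3 - <<'E'
from h import *
for i in range(2): go(.5858,.31,.002,-.232); read_camera('top')
E
```

```text
t 4.15 pos [0.5867 0.3095 0.0215] shift cm [-0.09  0.05 -1.95] turn [-0.    0.18  0.04] F [ 0.7 -1.1  0.1] w 0.846
t 4.2 pos [0.5867 0.3109 0.0217] shift cm [-0.09 -0.09 -1.97] turn [-0.1   0.21 -0.01] F [1.1 0.4 0.3] w 0.851
```

Call:
send_rows --motion "0 -0.1 -0.5 0 0 0 0.15;0 0 -0.5 0 0 0 0.15;0 0 -0.5 0 0 0 0.15;0 0 -0.4 0 0 0 0.15;0 0 0 0 0 0 0.15"

```text
t: 4.67
eef_pos: [0.5865, 0.3106, 0.0008]
tool_rot: [0.002, 0.115, 0.993, 0.002]
contact_force: [0.3, -0.6, -1.0]
gripper_width: 0.853
```

```bash
python3 - <<'E'
from h import *
for i in range(2): go(.5858,.31,.002,-.232); read_camera('top')
E
```

```text
t 4.67 pos [0.5865 0.3106 0.0008] shift cm [-0.07 -0.06  0.12] turn [-0.17  0.22 -0.04] F [ 0.3 -0.6 -1. ] w 0.853
t 4.72 pos [0.5866 0.3106 0.0011] shift cm [-0.08 -0.06  0.09] turn [-0.17  0.23 -0.04] F [-0.5 -1.3 -0.3] w 0.846
```

Call:
send_rows --motion "-0.1 0 0.1 0 0 0 0.25;0 0 0 0 0 0 0.3;0 0 0 0 0 0 0.4;0 0 0 0 0 0 0.6;0 0 0 0 0 0 0.8;0 0 0 0 0 0 0.8" --newtons 40

```text
t: 5.27
eef_pos: [0.586, 0.3113, 0.0035]
tool_rot: [0.002, 0.115, 0.993, 0.002]
contact_force: [0.7, 0.6, -0.9]
gripper_width: 0.685
```

```bash
python3 - <<'E'
from h import *
for i in range(2): go(.5858,.31,.002,-.232); read_camera('top')
a=snap('side','s2.png')[200:340,100:300]; cv2.imwrite('pics/s2c.png',cv2.resize(a[:,:,::-1],None,fx=4,fy=4,interpolation=cv2.INTER_CUBIC))
E
```

```text
t 5.27 pos [0.586  0.3113 0.0035] shift cm [-0.02 -0.13 -0.15] turn [-0.23  0.3  -0.06] F [ 0.7  0.6 -0.9] w 0.685
t 5.32 pos [0.586  0.3112 0.0035] shift cm [-0.02 -0.12 -0.15] turn [-0.23  0.3  -0.06] F [ 0.  -0.1  0.1] w 0.685
```

View pics/s2c.png

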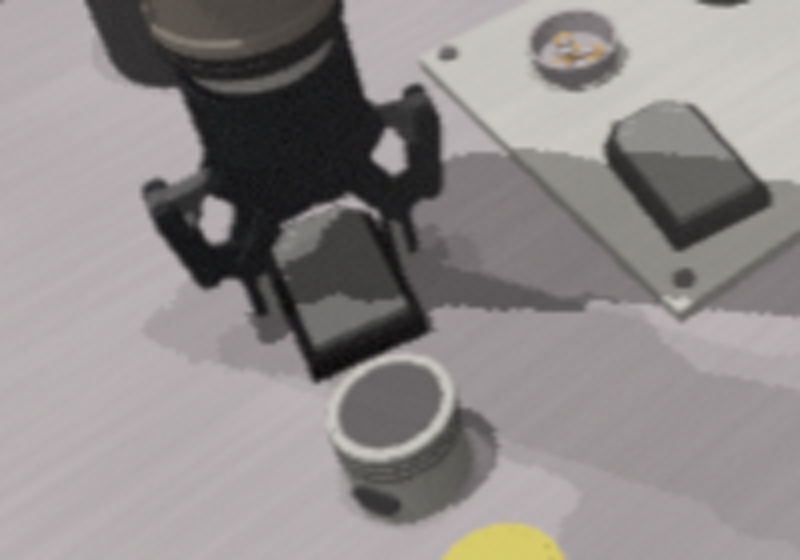

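Call:
send_rows --motion "0 0 0.5 0 0 0 0.8;0 0 1 0 0 0 0.8;0 0 1.5 0 0 0 0.8;0 0 2 0 0 0 0.8;0 0 2 0 0 0 0.8;0 0 0 0 0 0 0.8"

```text
t: 5.92
eef_pos: [0.585, 0.3104, 0.0778]
tool_rot: [0.001, 0.115, 0.993, 0.001]
contact_force: [-0.3, 0.3, 0.7]
gripper_width: 0.686
```

```bash
python3 - <<'E'
from h import *
for i in range(2): go(.5163,.1358,.1,-.183); read_camera('top')
a=snap('side','s3.png')[150:340,100:350]; cv2.imwrite('pics/s3c.png',cv2.resize(a[:,:,::-1],None,fx=3,fy=3,interpolation=cv2.INTER_CUBIC))
E
```

```text
t 5.92 pos [0.585  0.3104 0.0778] shift cm [ -6.87 -17.46   2.22] turn [-0.14  0.17  2.77] F [-0.3  0.3  0.7] w 0.686
t 5.97 pos [0.5843 0.31   0.0762] shift cm [ -6.8  -17.42   2.38] turn [-0.09  0.09  2.76] F [ 0.5 -0.5 -1.2] w 0.687
```

View pics/s3c.png

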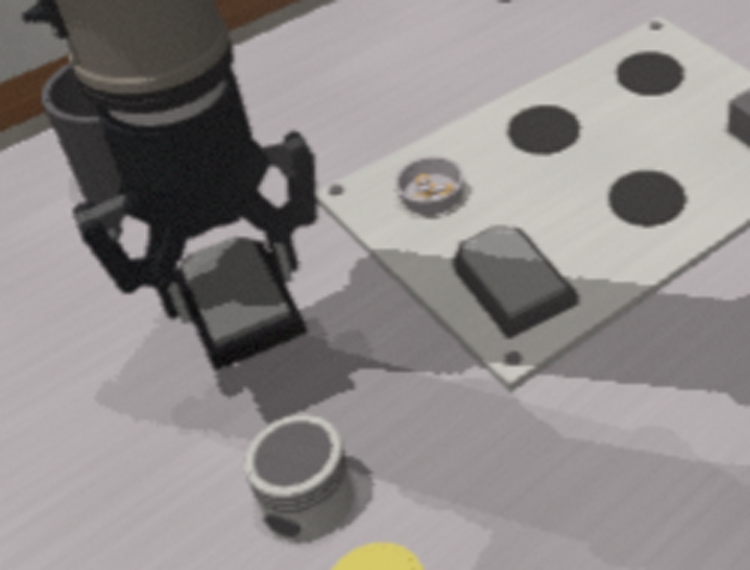

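Call:
send_rows --motion "-1.2 -3.0 0 0 0 0.5 0.8;-1.2 -3.0 0 0 0 0.5 0.8;-1.2 -3.0 0 0 0 0.5 0.8;-1.2 -3.0 0 0 0 0.5 0.8;-1.2 -3.0 0 0 0 0.5 0.8;-0.8 -2.4 0 0 0 0.3 0.8;0 0 0 0 0 0 0.8;0 0 0 0 0 0 0.8"

```text
t: 6.73
eef_pos: [0.5024, 0.1288, 0.0647]
tool_rot: [-0.008, 0.087, 0.996, -0.003]
contact_force: [0.3, 0.3, -0.3]
gripper_width: 0.684
```

```bash
python3 - <<'E'
from h import *
for i in range(2): go(.5163,.1358,.04,-.183); read_camera('top')
E
```

```text
t 6.73 pos [0.5024 0.1288 0.0647] shift cm [ 1.39  0.7  -2.47] turn [ 0.29 -0.95 -0.45] F [ 0.3  0.3 -0.3] w 0.684
t 6.78 pos [0.5023 0.1284 0.0645] shift cm [ 1.4   0.74 -2.45] turn [ 0.34 -1.   -0.44] F [-1.2 -0.9 -1.1] w 0.683
```

Call:
send_rows --motion "0.7 0.4 0 0.3 -0.9 -0.4 0.8;0.7 0.3 0 0 0 0 0.8;0 0 0 0 0 0 0.8"

```text
t: 7.08
eef_pos: [0.5192, 0.141, 0.0643]
tool_rot: [0.001, 0.089, 0.996, 0.001]
contact_force: [0.7, 0.6, 0.1]
gripper_width: 0.687
```

```bash
python3 - <<'E'
from h import *
go(.5163,.1358,.04,-.183)
for n in('top','side'):
    snap(n,n[0]+'4.png')
    for r in regions_of('tray',n): 
        print(n,r['conf'],r['point'],r['region'].sum(), np.round(fit('tray',.0615,{n:r['region']},-.183),4))
go(.5163,.1358,.04,-.183)
a=cv2.imread('pics/s4.png')[150:340,150:400]; b=cv2.imread('pics/t4.png')[130:290,150:400]
cv2.imwrite('pics/c4.png',cv2.resize(np.vstack([a,b]),None,fx=1.7,fy=1.7,interpolation=cv2.INTER_CUBIC))
E
```

```text
t 7.08 pos [0.5192 0.141  0.0643] shift cm [-0.29 -0.52 -2.43] turn [-0.13  0.11 -0.3 ] F [0.7 0.6 0.1] w 0.687
top 0.52 [250.8, 211.6] 251 [ 0.5199  0.1383 -0.2333  0.2385]
side 0.96 [269.6, 229.5] 900 [ 0.5143  0.1373 -0.2868  0.8402]
t 7.28 pos [0.5171 0.1392 0.064 ] shift cm [-0.08 -0.34 -2.4 ] turn [-0.05 -0.04 -0.24] F [ 1.  -0.3 -1.2] w 0.688
```

View pics/c4.png

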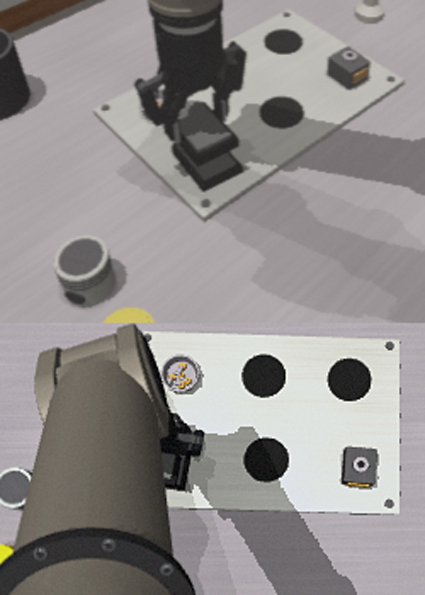

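Call:
send_rows --motion "-0.1 -0.3 -0.8 0 0 -0.2 0.8;0 0 -0.8 0 0 0 0.8;0 0 -0.6 0 0 0 0.8;0 0 0 0 0 0 0.8;0 0 0 0 0 0 0.8"

```text
t: 7.7
eef_pos: [0.5151, 0.1354, 0.0391]
tool_rot: [-0.001, 0.091, 0.996, 0.0]
contact_force: [-0.6, 0.3, -0.4]
gripper_width: 0.687
```

```bash
cat >> h.py <<'E'
def over(n,src,items,f,ctr,W=40,H=34,S=9):
    im=cv2.imread('pics/'+src); c=np.array(ctr); x0,y0=max(0,c[0]-W),max(0,c[1]-H)
    crop=cv2.resize(im[y0:y0+2*H,x0:x0+2*W],None,fx=S,fy=S,interpolation=cv2.INTER_CUBIC)
    for k,(th,x,y,z,yaw) in enumerate(items):
        co,s=np.cos(yaw),np.sin(yaw);R=np.array([[co,-s,0],[s,co,0],[0,0,1]])
        for h in SH[th]:
            m=len(h)//2
            for part in (h[:m],h[m:]):
                q=(proj(part@R.T+[x,y,z],n)+.5-[x0,y0])*S
                cv2.polylines(crop,[np.round(q).astype(np.int32)],True,[(0,0,255),(0,255,0),(255,128,0)][k],1)
    cv2.imwrite('pics/'+f,crop)
E
python3 - <<'E'
from h import *
for i in range(2): go(.5163,.1358,.034,-.183);read_camera('side')
snap('side','s5.png')
p=get_obs()['eef_pos']
over('side','s5.png',[('tray',p[0],p[1],p[2]-.003,-.183),('dock',.5163,.1358,.01,-.183)],'o5.png',(272,240))
E
```

```text
t 7.7 pos [0.5151 0.1354 0.0391] shift cm [ 0.12  0.04 -0.51] turn [-0.01 -0.12 -0.02] F [-0.6  0.3 -0.4] w 0.687
t 7.75 pos [0.5149 0.1354 0.0391] shift cm [ 0.14  0.04 -0.51] turn [-0.01 -0.14 -0.02] F [-0.4  0.4 -0.6] w 0.687
```

View pics/o5.png

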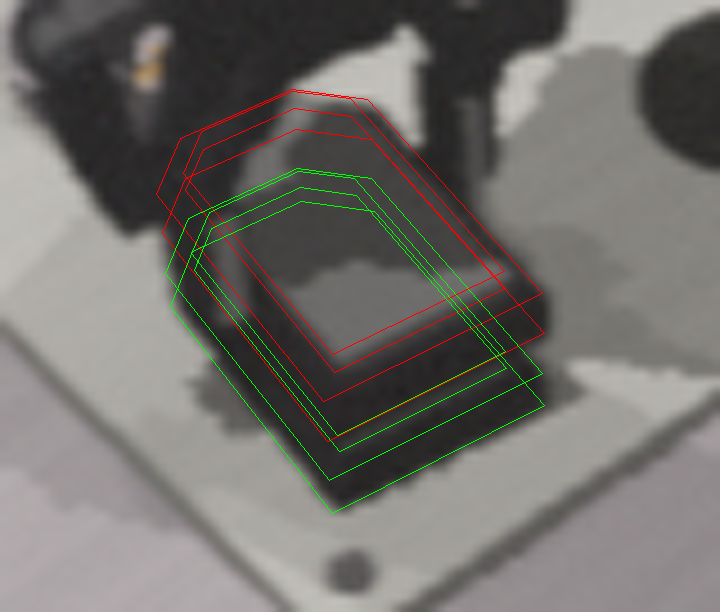

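Call:
send_rows --motion "0.1 0 0 0 0 0 0.8;0.1 0 -0.3 0 0 0 0.8;0 0 -0.3 0 0 0 0.8;0 0 0 0 0 0 0.8"

```text
t: 8.18
eef_pos: [0.5186, 0.136, 0.0343]
tool_rot: [0.0, 0.091, 0.996, 0.001]
contact_force: [0.8, -0.6, -0.9]
gripper_width: 0.687
```

```bash
python3 - <<'E'
from h import *
for i in range(2): go(.5163,.1358,.0255,-.183);read_camera('side')
E
```

```text
t 8.18 pos [0.5186 0.136  0.0343] shift cm [-0.23 -0.02 -0.88] turn [-0.09  0.06 -0.03] F [ 0.8 -0.6 -0.9] w 0.687
t 8.23 pos [0.5187 0.1361 0.0344] shift cm [-0.24 -0.03 -0.89] turn [-0.09  0.07 -0.02] F [-0.8  0.2 -1.2] w 0.687
```

Call:
send_rows --motion "-0.2 0 0 0 0 0 0.8;0 0 0 0 0 0 0.8"

```text
t: 8.45
eef_pos: [0.5166, 0.136, 0.0346]
tool_rot: [0.001, 0.091, 0.996, 0.001]
contact_force: [-0.2, -0.1, 0.4]
gripper_width: 0.685
```

Call:
send_rows --motion "0 0 -0.3 0 0 0 0.8;0 0 0 0 0 0 0.8;0 0 0 0 0 0 0.8"

```text
t: 8.7
eef_pos: [0.5165, 0.1362, 0.0315]
tool_rot: [0.001, 0.091, 0.996, 0.001]
contact_force: [0.2, -1.0, -0.8]
gripper_width: 0.687
```

Call:
send_rows --motion "0 0 -0.2 0 0 0 0.8;0 0 0 0 0 0 0.8"

```text
t: 8.87
eef_pos: [0.5165, 0.1362, 0.0293]
tool_rot: [0.001, 0.091, 0.996, 0.001]
contact_force: [-0.7, 0.2, -0.6]
gripper_width: 0.687
```

Call:
send_rows --motion "0 0 -0.2 0 0 0 0.8;0 0 0 0 0 0 0.8"

```text
t: 9.03
eef_pos: [0.5165, 0.1362, 0.027]
tool_rot: [0.001, 0.091, 0.996, 0.001]
contact_force: [-0.1, -0.4, -0.2]
gripper_width: 0.685
```

Call:
send_rows --motion "0 0 -0.2 0 0 0 0.8;0 0 0 0 0 0 0.8"

```text
t: 9.2
eef_pos: [0.5168, 0.1362, 0.0251]
tool_rot: [0.001, 0.091, 0.996, 0.001]
contact_force: [0.1, -0.2, -1.4]
gripper_width: 0.683
```

Call:
send_rows --motion "0 0 -0.1 0 0 0 0.8;0 0 0 0 0 0 0.8"

```text
t: 9.37
eef_pos: [0.517, 0.1363, 0.0252]
tool_rot: [0.001, 0.091, 0.996, 0.001]
contact_force: [0.7, -0.0, -1.5]
gripper_width: 0.684
```

```bash
python3 - <<'E'
from h import *
go(.5163,.1358,.0255,-.183);
snap('side','s6.png')
over('side','s6.png',[('tray',.5163,.1358,.022,-.183),('dock',.5163,.1358,.01,-.183)],'o6.png',(272,240))
E
```

```text
t 9.37 pos [0.517  0.1363 0.0252] shift cm [-0.07 -0.05  0.03] turn [-0.13  0.12 -0.01] F [ 0.7 -0.  -1.5] w 0.684
```

View pics/o6.png

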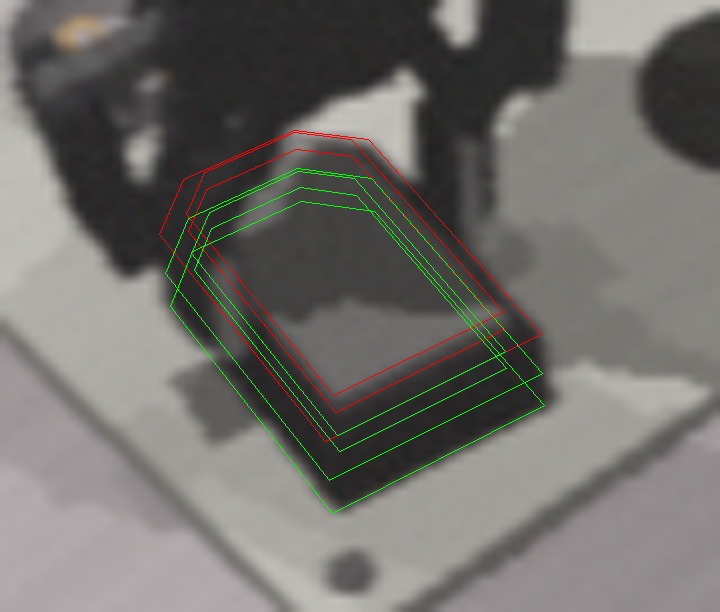

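Call:
send_rows --motion "0 0 0 0 0 0 0.3;0 0 0 0 0 0 0.15;0 0 0 0 0 0 0.1;0 0 0 0 0 0 0.1;0 0 1 0 0 0 0.1;0 0 2 0 0 0 0.1;0 0 2.5 0 0 0 0.1;0 0 2.5 0 0 0 0.1;0 0 2 0 0 0 0.1;0 0 0 0 0 0 0.1"

```text
t: 10.25
eef_pos: [0.5154, 0.1354, 0.1302]
tool_rot: [-0.001, 0.091, 0.996, 0.0]
contact_force: [-0.1, 0.4, 0.0]
gripper_width: 0.896
```

```bash
python3 - <<'E'
from h import *
go(.4692,.3437,.12,-.15);
snap('side','s7.png')
over('side','s7.png',[('tray',.5163,.1358,.022,-.183),('dock',.5163,.1358,.01,-.183)],'o7.png',(272,240))
E
```

```text
t 10.25 pos [0.5154 0.1354 0.1302] shift cm [-4.62 20.83 -1.02] turn [-0.04 -0.06  1.89] F [-0.1  0.4  0. ] w 0.896
```

View pics/o7.png

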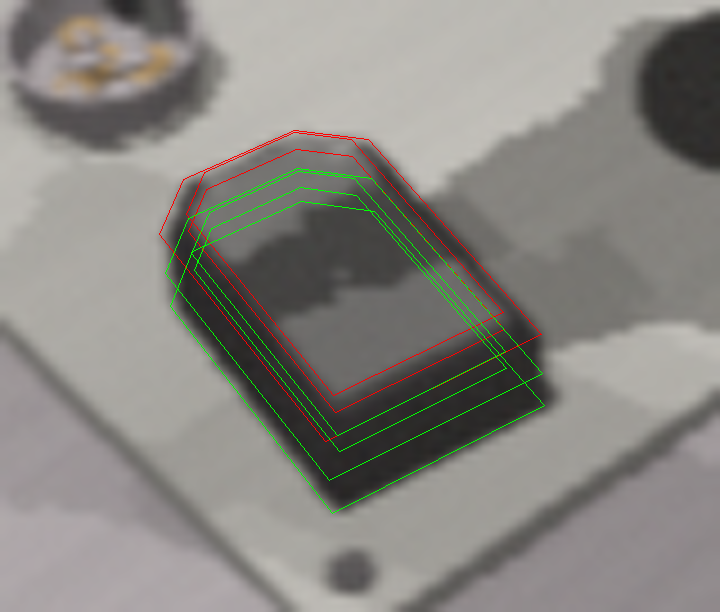

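Call:
send_rows --motion "-0.6 2.6 0 0 0 0 0.05;-0.6 2.6 0 0 0 0 0.05;-0.6 2.6 0 0 0 0 0.05;-0.6 2.6 0 0 0 0 0.05;-0.6 2.6 0 0 0 0 0.05;-0.6 2.6 0 0 0 0 0.05;-0.6 2.6 0 0 0 0 0.0;0 1 0 0 0 0 0;0 0 0 0 0 0 0;0 0 0 0 0 0 0"

```text
t: 11.13
eef_pos: [0.4658, 0.3298, 0.1233]
tool_rot: [-0.004, 0.094, 0.996, -0.004]
contact_force: [0.9, 0.0, -0.1]
gripper_width: 1.002
```

```bash
python3 - <<'E'
from h import *
go(.4692,.3437,.08,-.183);
E
```

```text
t 11.13 pos [0.4658 0.3298 0.1233] shift cm [ 0.34  1.39 -4.33] turn [ 0.39 -0.55  0.3 ] F [ 0.9  0.  -0.1] w 1.002
```

Call:
send_rows --motion "0.2 0.7 -1.0 0.4 -0.5 0.3 0;0.1 0.6 -1.0 0 0 0 0;0 0 -1.0 0 0 0 0;0 0 -1.0 0 0 0 0;0 0 0 0 0 0 0;0 0 0 0 0 0 0"

```text
t: 11.63
eef_pos: [0.4713, 0.3336, 0.0788]
tool_rot: [-0.001, 0.096, 0.995, -0.003]
contact_force: [1.0, -0.3, -0.2]
gripper_width: 1.001
```

```bash
python3 - <<'E'
from h import *
go(.4692,.3437,.012,-.183);read_camera('side');go(.4692,.3437,.012,-.183);
E
```

```text
t 11.63 pos [0.4713 0.3336 0.0788] shift cm [-0.21  1.01 -6.68] turn [ 0.37 -0.14  0.56] F [ 1.  -0.3 -0.2] w 1.001
t 11.68 pos [0.4712 0.3334 0.0787] shift cm [-0.2   1.03 -6.67] turn [ 0.39 -0.16  0.57] F [-0.3 -0.1 -0.8] w 1.001
```

Call:
send_rows --motion "-0.2 1.0 0 0.4 -0.2 0.6 0;0 0 0 0 0 0 0;0 0 0 0 0 0 0"

```text
t: 11.93
eef_pos: [0.4697, 0.3439, 0.0795]
tool_rot: [0.001, 0.091, 0.996, 0.001]
contact_force: [0.1, 0.3, -0.6]
gripper_width: 1.001
```

```bash
python3 - <<'E'
from h import *
go(.4692,.3437,.012,-.183);read_camera('side');go(.4692,.3437,.012,-.183);
E
```

```text
t 11.93 pos [0.4697 0.3439 0.0795] shift cm [-0.05 -0.02 -6.75] turn [-0.08  0.11 -0.01] F [ 0.1  0.3 -0.6] w 1.001
t 11.98 pos [0.4696 0.3444 0.0797] shift cm [-0.04 -0.07 -6.77] turn [-0.11  0.11 -0.04] F [ 0.1  0.3 -0.3] w 1.002
```

Call:
send_rows --motion "0 0 -0.8 0 0 0 0;0 0 -0.8 0 0 0 0;0 0 -0.8 0 0 0 0;0 0 0 0 0 0 0"

```text
t: 12.32
eef_pos: [0.4699, 0.3453, 0.0544]
tool_rot: [0.002, 0.091, 0.996, 0.002]
contact_force: [0.3, 0.0, -0.1]
gripper_width: 0.997
```

```bash
python3 - <<'E'
from h import *
snap('side','s8.png'); go(.4692,.3437,.012,-.183);
a=cv2.imread('pics/s8.png')[230:390,120:320];cv2.imwrite('pics/s8c.png',cv2.resize(a,None,fx=3,fy=3))
E
```

```text
t 12.37 pos [0.4701 0.3453 0.0549] shift cm [-0.09 -0.16 -4.29] turn [-0.22  0.23 -0.08] F [ 1.   0.9 -0.1] w 0.998
```

View pics/s8c.png

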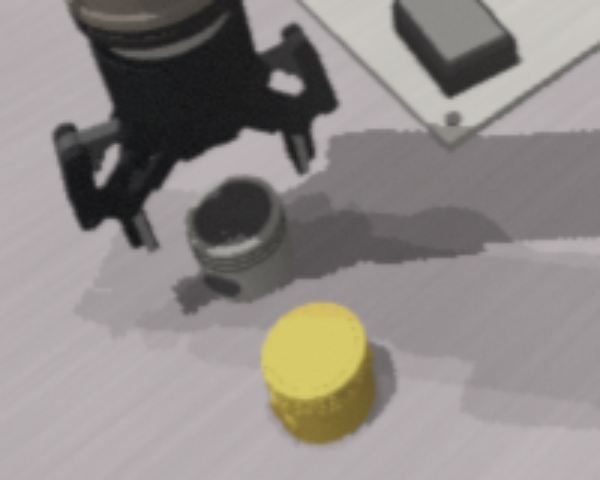

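Call:
send_rows --motion "-0.1 -0.2 -0.7 0 0 0 0;0 -0.1 -0.7 0 0 0 0;0 -0.1 -0.7 0 0 0 0;0 -0.1 -0.7 0 0 0 0;0 -0.1 -0.6 0 0 0 0;0 0 0 0 0 0 0;0 0 0 0 0 0 0"

```text
t: 12.95
eef_pos: [0.4687, 0.3378, 0.0163]
tool_rot: [0.001, 0.091, 0.996, 0.001]
contact_force: [0.0, -0.4, 0.0]
gripper_width: 0.996
```

```bash
python3 - <<'E'
from h import *
go(.4692,.3437,.020,-.183);
E
```

```text
t 12.95 pos [0.4687 0.3378 0.0163] shift cm [0.05 0.59 0.37] turn [-0.15  0.17 -0.05] F [ 0.  -0.4  0. ] w 0.996
```

Call:
send_rows --motion "0 0.6 0.4 0 0 0 0;0 0 0 0 0 0 0;0 0 0 0 0 0 0.2;0 0 0 0 0 0 0.3;0 0 0 0 0 0 0.5;0 0 0 0 0 0 0.8;0 0 0 0 0 0 0.8"

```text
t: 13.53
eef_pos: [0.4692, 0.3454, 0.022]
tool_rot: [0.002, 0.091, 0.996, 0.002]
contact_force: [-0.3, -0.1, -1.9]
gripper_width: 0.64
```

```bash
python3 - <<'E'
from h import *
go(.4692,.3437,.020,-.183);
E
```

```text
t 13.53 pos [0.4692 0.3454 0.022 ] shift cm [ 0.   -0.17 -0.2 ] turn [-0.23  0.24 -0.08] F [-0.3 -0.1 -1.9] w 0.64
```

Call:
send_rows --motion "0 0 0.5 0 0 0 0.8;0 0 1 0 0 0 0.8;0 0 1.5 0 0 0 0.8;0 0 2 0 0 0 0.8;0 0 2 0 0 0 0.8;0 0 1.5 0 0 0 0.8;0 0 0 0 0 0 0.8" --newtons 60

```text
t: 14.12
eef_pos: [0.4667, 0.3427, 0.1115]
tool_rot: [-0.0, 0.091, 0.996, -0.0]
contact_force: [0.6, -0.3, -2.6]
gripper_width: 0.641
```

Call:
send_rows --motion "0.3 -2.5 0 0 0 0 0.8;0.3 -2.5 0 0 0 0 0.8;0.3 -2.5 0 0 0 0 0.8;0.3 -2.5 0 0 0 0 0.8;0.3 -2.5 0 0 0 0 0.8;0.3 -2.5 0 0 0 0 0.8;0.3 -2.5 0 0 0 0 0.8;0.3 -2.5 0 0 0 0 0.8;0 0 0 0 0 0 0.8;0 0 0 0 0 0 0.8"

```text
t: 14.95
eef_pos: [0.4865, 0.1349, 0.1106]
tool_rot: [-0.001, 0.089, 0.996, 0.001]
contact_force: [-0.8, 0.3, -3.0]
gripper_width: 0.641
```

```bash
python3 - <<'E'
from h import *
go(.5065,-.0028,.1,-.183);
E
```

```text
t 14.95 pos [0.4865 0.1349 0.1106] shift cm [  2.   -13.77  -1.06] turn [-0.12 -0.11 -0.26] F [-0.8  0.3 -3. ] w 0.641
```

Call:
send_rows --motion "0.4 -2.5 0 0 0 0 0.8;0.4 -2.5 0 0 0 0 0.8;0.4 -2.5 0 0 0 0 0.8;0.4 -2.5 0 0 0 0 0.8;0.3 -2.0 0 0 0 0 0.8;0 0 0 0 0 0 0.8;0 0 0 0 0 0 0.8"

```text
t: 15.53
eef_pos: [0.5045, 0.0151, 0.109]
tool_rot: [-0.002, 0.085, 0.996, 0.002]
contact_force: [0.5, 1.6, -2.7]
gripper_width: 0.637
```

```bash
python3 - <<'E'
from h import *
go(.5065,-.0028,.05,-.183);
E
```

```text
t 15.53 pos [0.5045 0.0151 0.109 ] shift cm [ 0.2  -1.79 -5.9 ] turn [-0.2  -0.22 -0.71] F [ 0.5  1.6 -2.7] w 0.637
```

Call:
send_rows --motion "0.2 -1.5 -1.0 0 0 -0.7 0.8;0 0 -1 0 0 0 0.8;0 0 -1 0 0 0 0.8;0 0 -1 0 0 0 0.8;0 0 0 0 0 0 0.8;0 0 0 0 0 0 0.8"

```text
t: 16.03
eef_pos: [0.5063, 0.0072, 0.0656]
tool_rot: [-0.003, 0.087, 0.996, 0.003]
contact_force: [-0.2, 0.9, -2.2]
gripper_width: 0.643
```

```bash
python3 - <<'E'
from h import *
go(.5065,-.0028,.05,-.183);
snap('side','s9.png');snap('top','t9.png')
for n in('side','top'):
    for r in regions_of('piston',n): print(n,round(r['conf'],2),r['point'],r['region'].sum(),np.round(fit('piston',get_obs()['eef_pos'][2]-.021,{n:r['region']}),4))
o=get_obs();p=o['eef_pos'];print(p)
over('side','s9.png',[('piston',p[0],p[1],p[2]-.021,0),('pad',.5065,-.0028,.01,0)],'o9.png',(312,205))
cv2.imwrite('pics/t9c.png',cv2.resize(cv2.imread('pics/t9.png')[120:290,200:420],None,fx=3,fy=3))
E
```

```text
t 16.03 pos [0.5063 0.0072 0.0656] shift cm [ 0.02 -1.   -1.56] turn [-0.36 -0.26 -0.5 ] F [-0.2  0.9 -2.2] w 0.643
side 0.95 [226.5, 353.9] 1470 [0.3427 0.3681 0.     0.873 ]
side 0.56 [313.6, 199.8] 588 [0.5018 0.0074 0.     0.8018]
top 0.79 [153.0, 272.6] 601 [0.3655 0.3406 0.     0.8231]
[0.50695978 0.00651172 0.06657664]
```

View pics/o9.png

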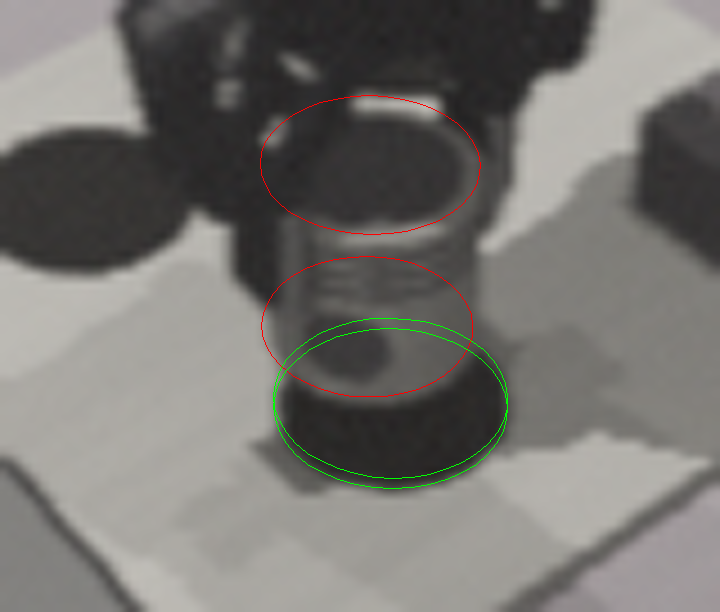

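View pics/t9c.png

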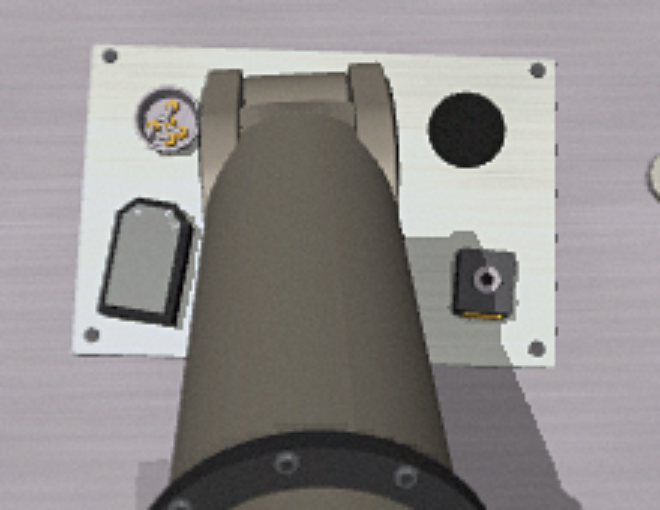

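Call:
send_rows --motion "0 -0.9 0 -0.4 -0.3 -0.5 0.8;0 0 0 0 0 0 0.8;0 0 0 0 0 0 0.8"

```text
t: 16.48
eef_pos: [0.5079, -0.0033, 0.0677]
tool_rot: [0.003, 0.092, 0.996, -0.0]
contact_force: [1.3, -1.1, -2.9]
gripper_width: 0.644
```

```bash
python3 - <<'E'
from h import *
go(.5065,-.0028,.04,-.183);read_camera('side');go(.5065,-.0028,.04,-.183)
E
```

```text
t 16.48 pos [ 0.5079 -0.0033  0.0677] shift cm [-0.14  0.05 -2.77] turn [0.07 0.31 0.11] F [ 1.3 -1.1 -2.9] w 0.644
t 16.53 pos [ 0.5078 -0.0037  0.0677] shift cm [-0.13  0.09 -2.77] turn [0.09 0.31 0.13] F [-0.4 -0.6 -2.9] w 0.639
```

Call:
send_rows --motion "-0.1 0.1 -0.6 0 0.3 0 0.8;0 0 -0.6 0 0 0 0.8;0 0 -0.6 0 0 0 0.8;0 0 0 0 0 0 0.8;0 0 0 0 0 0 0.8"

```text
t: 16.95
eef_pos: [0.5068, -0.0026, 0.0479]
tool_rot: [0.0, 0.093, 0.996, -0.001]
contact_force: [0.5, 0.5, -3.1]
gripper_width: 0.641
```

```bash
python3 - <<'E'
from h import *
go(.5065,-.0028,.036,-.183);snap('side','s10.png');go(.5065,-.0028,.036,-.183)
p=get_obs()['eef_pos']
over('side','s10.png',[('piston',p[0],p[1],p[2]-.022,0),('pad',.5065,-.0028,.01,0)],'o10.png',(312,205))
E
```

```text
t 16.95 pos [ 0.5068 -0.0026  0.0479] shift cm [-0.03 -0.02 -1.19] turn [0.07 0.01 0.15] F [ 0.5  0.5 -3.1] w 0.641
t 17.0 pos [ 0.5066 -0.0026  0.0479] shift cm [-0.01 -0.02 -1.19] turn [ 0.07 -0.01  0.15] F [-0.6 -0.2 -2.9] w 0.636
```

View pics/o10.png

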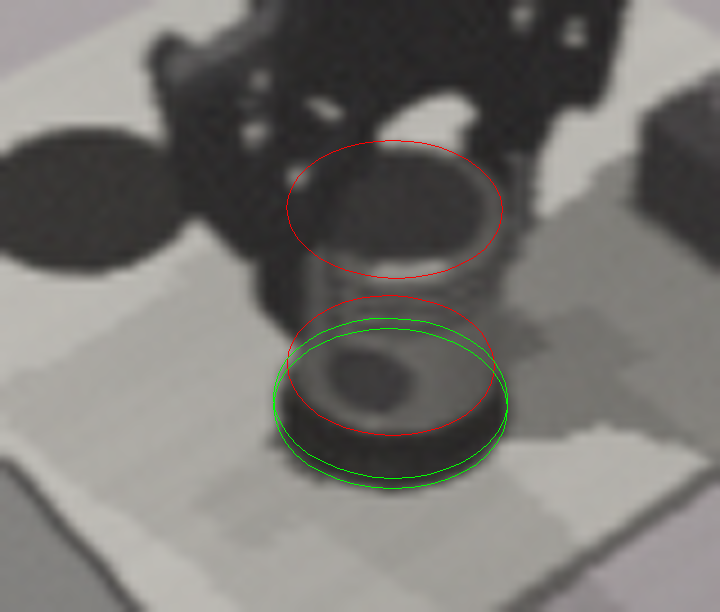

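Call:
send_rows --motion "0 0 -0.5 0 0 0 0.8;0 0 -0.3 0 0 0 0.8;0 0 0 0 0 0 0.8"

```text
t: 17.25
eef_pos: [0.5069, -0.0025, 0.0392]
tool_rot: [0.0, 0.093, 0.996, -0.001]
contact_force: [0.2, 0.7, -2.9]
gripper_width: 0.643
```

Call:
send_rows --motion "0 0 -0.2 0 0 0 0.8;0 0 0 0 0 0 0.8"

```text
t: 17.42
eef_pos: [0.5068, -0.0025, 0.0369]
tool_rot: [0.0, 0.093, 0.996, -0.001]
contact_force: [0.3, -1.1, -3.8]
gripper_width: 0.642
```

Call:
send_rows --motion "0 0 -0.15 0 0 0 0.8;0 0 0 0 0 0 0.8"

```text
t: 17.58
eef_pos: [0.5073, -0.0025, 0.0363]
tool_rot: [0.0, 0.093, 0.996, -0.0]
contact_force: [-0.7, 0.2, -2.6]
gripper_width: 0.642
```

Call:
send_rows --motion "0 0 -0.15 0 0 0 0.8;0 0 0 0 0 0 0.8"

```text
t: 17.75
eef_pos: [0.5078, -0.0025, 0.0364]
tool_rot: [0.001, 0.093, 0.996, -0.0]
contact_force: [-0.6, -0.1, -3.5]
gripper_width: 0.636
```

Call:
send_rows --motion "0 0 0 0 0 0 0.3;0 0 0 0 0 0 0.2;0 0 0 0 0 0 0.1;0 0 0 0 0 0 0.05;0 0 0 0 0 0 0.05"

```text
t: 18.17
eef_pos: [0.5094, -0.0025, 0.0371]
tool_rot: [0.003, 0.093, 0.996, 0.0]
contact_force: [0.6, 0.6, -0.7]
gripper_width: 0.952
```

Call:
send_rows --motion "0 0 0.7 0 0 0 0.05;0 0 1 0 0 0 0.05;0 0 1.5 0 0 0 0.05;0 0 2 0 0 0 0.05;0 0 2 0 0 0 0.05;0 0 0 0 0 0 0.05"

```text
t: 18.67
eef_pos: [0.5084, -0.0028, 0.1142]
tool_rot: [0.001, 0.093, 0.996, -0.0]
contact_force: [0.1, -0.7, 1.0]
gripper_width: 0.944
```

```bash
python3 - <<'E'
from h import *
go(.5805,-.3045,.1,-.183);snap('side','s11.png')
r=[r for r in regions_of('piston','side') if abs(r['point'][0]-312)<20]
if r: print(np.round(fit('piston',.014,{'side':r[0]['region']},None,[.507,-.003]),4))
over('side','s11.png',[('piston',.5063,-.0017,.014,0),('pad',.5063,-.0017,.01,0)],'o11.png',(312,205))
E
```

```text
t 18.67 pos [ 0.5084 -0.0028  0.1142] shift cm [  7.21 -30.17  -1.42] turn [0.03 0.16 0.2 ] F [ 0.1 -0.7  1. ] w 0.944
[ 0.506  -0.0027  0.      0.9649]
```

View pics/o11.png

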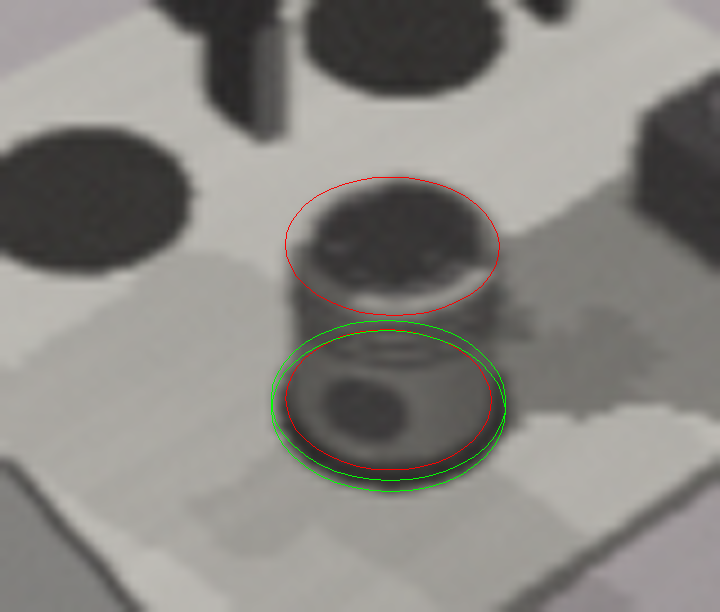

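Call:
send_rows --motion "0.6 -2.5 0 0 0 0 0.1;0.6 -2.5 0 0 0 0 0.2;0.6 -2.5 0 0 0 0 0.3;0.6 -2.5 0 0 0 0 0.3;0.6 -2.5 0 0 0 0 0.3;0.6 -2.5 0 0 0 0 0.3;0.6 -2.5 0 0 0 0 0.3;0.6 -2.5 0 0 0 0 0.3;0.6 -2.5 0 0 0 0 0.3;0.6 -2.5 0 0 0 0 0.3;0.6 -2.5 0 0 0 0 0.3;0 0 0 0 0 0 0.3;0 0 0 0 0 0 0.3"

```text
t: 19.85
eef_pos: [0.5645, -0.2866, 0.0996]
tool_rot: [-0.011, 0.089, 0.996, 0.001]
contact_force: [0.7, 0.2, 0.1]
gripper_width: 0.697
```

```bash
python3 - <<'E'
from h import *
go(.5803,-.304,.08,-.183)
# cleaner cone fit from side & color
im=read_camera('side'); t=read_camera('top'); cv2.imwrite('pics/s12.png',im[:,:,::-1]);cv2.imwrite('pics/t12.png',t[:,:,::-1])
for n in('top','side'):
  for r in regions_of('cone',n): print(n,r['point'],round(r['conf'],2),r['region'].sum(),np.round(fit('cone',0,{n:r['region']}),4))
  for r in regions_of('piston',n): print(n,r['point'],np.round(fit('piston',.014,{n:r['region']}),4))
over('side','s0.png',[('cone',.5803,-.304,0,0)],'o12s.png',(370,155),25,22,12)
over('top','t0.png',[('cone',.5803,-.304,0,0)],'o12t.png',(428,178),25,22,12)
cv2.imwrite('pics/o12.png',cv2.resize(np.vstack([cv2.imread('pics/o12s.png'),cv2.imread('pics/o12t.png')]),None,fx=.55,fy=.55))
E
```

```text
t 19.85 pos [ 0.5645 -0.2866  0.0996] shift cm [ 1.58 -1.74 -1.96] turn [-0.23 -1.24 -0.28] F [0.7 0.2 0.1] w 0.697
top [426.9, 178.5] 0.81 248 [ 0.5776 -0.3046  0.      0.7101]
top [304.9, 207.6] 0.74 549 [ 0.5089 -0.0034  0.      0.6283]
top [308.9, 206.9] [ 0.5078 -0.0038  0.      0.9365]
top [151.5, 271.4] [0.3658 0.355  0.     0.9251]
side [315.6, 205.6] 0.71 676 [ 0.5164 -0.0165  0.      0.5511]
side [370.9, 136.6] 0.6 213 [ 0.6353 -0.3931  0.      0.8722]
side [369.2, 156.2] 0.49 264 [ 0.5802 -0.3018  0.      0.9269]
side [228.3, 355.8] [0.3566 0.3632 0.     0.93  ]
```

View pics/o12.png

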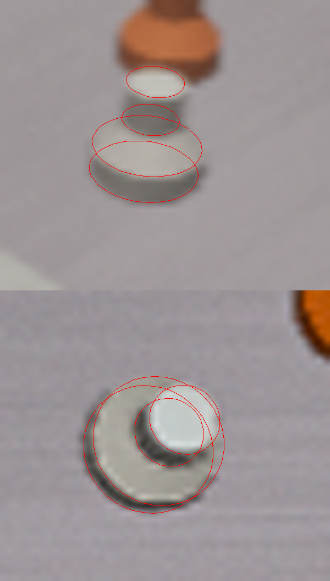

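Call:
send_rows --motion "1.6 -1.7 0 -0.2 -1.2 -0.3 0.3;0 0 0 0 0 0 0.3;0 0 0 0 0 0 0.3"

```text
t: 20.4
eef_pos: [0.5826, -0.2979, 0.1012]
tool_rot: [0.001, 0.087, 0.996, 0.001]
contact_force: [-0.2, 1.3, -0.7]
gripper_width: 0.702
```

```bash
python3 - <<'E'
from h import *
go(.5803,-.3035,.03,-.183)
E
```

```text
t 20.4 pos [ 0.5826 -0.2979  0.1012] shift cm [-0.23 -0.56 -7.12] turn [-0.14  0.11 -0.45] F [-0.2  1.3 -0.7] w 0.702
```

Call:
send_rows --motion "-0.2 -0.5 0 0 0 -0.4 0.3;0 0 -1 0 0 0 0.3;0 0 -1 0 0 0 0.3;0 0 -1 0 0 0 0.3;0 0 0 0 0 0 0.3;0 0 0 0 0 0 0.3"

```text
t: 20.9
eef_pos: [0.5792, -0.3001, 0.0674]
tool_rot: [-0.0, 0.09, 0.996, 0.002]
contact_force: [1.0, 0.5, 0.6]
gripper_width: 0.699
```

```bash
python3 - <<'E'
from h import *
go(.5803,-.3035,.03,-.183)
E
```

```text
t 20.9 pos [ 0.5792 -0.3001  0.0674] shift cm [ 0.11 -0.34 -3.74] turn [-0.25 -0.   -0.17] F [1.  0.5 0.6] w 0.699
```

Call:
send_rows --motion "0.1 -0.3 0 -0.2 0 0 0.3;0 0 0 0 0 0 0.3;0 0 -0.7 0 0 0 0.3;0 0 -0.7 0 0 0 0.3;0 0 0 0 0 0 0.3;0 0 0 0 0 0 0.3"

```text
t: 21.4
eef_pos: [0.5803, -0.3033, 0.0518]
tool_rot: [-0.0, 0.09, 0.996, 0.0]
contact_force: [0.5, -0.9, -0.1]
gripper_width: 0.702
```

```bash
python3 - <<'E'
from h import *
go(.5803,-.3035,.03,-.183); snap('side','s13.png'); snap('top','t13.png')
cv2.imwrite('pics/o13.png',np.vstack([cv2.resize(cv2.imread('pics/s13.png')[100:190,310:430],None,fx=4,fy=3.2),cv2.resize(cv2.imread('pics/t13.png')[140:220,370:490],None,fx=4,fy=3.6)]))
E
```

```text
t 21.4 pos [ 0.5803 -0.3033  0.0518] shift cm [-0.   -0.02 -2.18] turn [-0.03 -0.02 -0.18] F [ 0.5 -0.9 -0.1] w 0.702
```

View pics/o13.png

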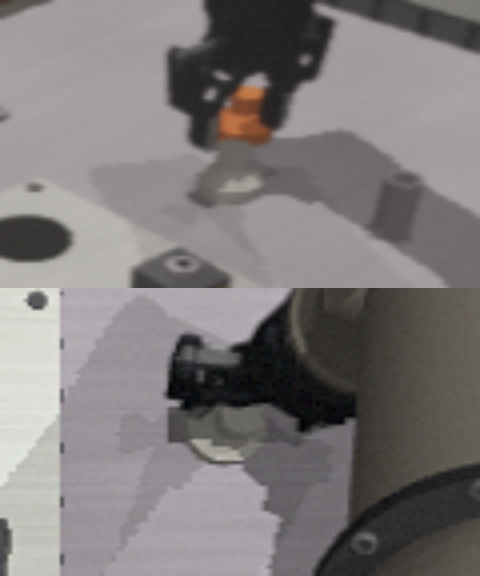

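Aligned; the cone sits between the fingers. Descend and grip.

Call:
send_rows --motion "0 0 -0.6 0 0 0 0.3;0 0 -0.6 0 0 0 0.3;0 0 -0.6 0 0 0 0.3;0 0 0 0 0 0 0.3;0 0 0 0 0 0 0.3" --newtons 30

```text
t: 21.92
eef_pos: [0.5806, -0.3033, 0.0324]
tool_rot: [0.0, 0.09, 0.996, 0.0]
contact_force: [-0.3, 0.2, 0.2]
gripper_width: 0.699
```

```bash
python3 - <<'E'
from h import *
go(.5803,-.3035,.03,-.183)
E
```

```text
t 21.92 pos [ 0.5806 -0.3033  0.0324] shift cm [-0.03 -0.02 -0.24] turn [-0.02  0.03 -0.19] F [-0.3  0.2  0.2] w 0.699
```

Call:
send_rows --motion "0 0 -0.15 0 0 0 0.45;0 0 0 0 0 0 0.55;0 0 0 0 0 0 0.65;0 0 0 0 0 0 0.75;0 0 0 0 0 0 0.85;0 0 0 0 0 0 0.95;0 0 0 0 0 0 0.95"

```text
t: 22.5
eef_pos: [0.5806, -0.3034, 0.031]
tool_rot: [0.0, 0.09, 0.996, 0.0]
contact_force: [0.1, 1.4, -1.7]
gripper_width: 0.286
```

Call:
send_rows --motion "0 0 0.5 0 0 0 0.95;0 0 1 0 0 0 0.95;0 0 1.5 0 0 0 0.95;0 0 2 0 0 0 0.95;0 0 2 0 0 0 0.95;0 0 2 0 0 0 0.95;0 0 2 0 0 0 0.95;0 0 0 0 0 0 0.95"

```text
t: 23.17
eef_pos: [0.5791, -0.3029, 0.1496]
tool_rot: [-0.0, 0.09, 0.996, 0.0]
contact_force: [0.8, -0.9, 0.8]
gripper_width: 0.282
```

```bash
python3 - <<'E'
from h import *
go(.507,-.003,.13,-.183);snap('side','s14.png')
cv2.imwrite('pics/o14.png',cv2.resize(cv2.imread('pics/s14.png')[60:190,290:450],None,fx=4,fy=4))
E
```

```text
t 23.17 pos [ 0.5791 -0.3029  0.1496] shift cm [-7.21 29.99 -1.96] turn [-0.05 -0.04 -0.16] F [ 0.8 -0.9  0.8] w 0.282
```

View pics/o14.png

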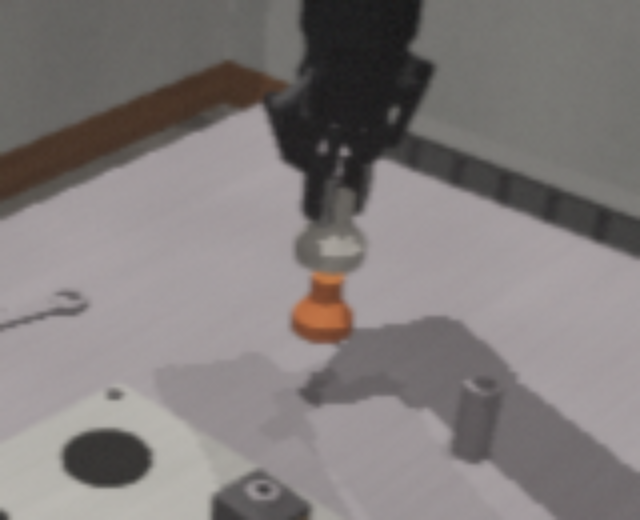

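Call:
send_rows --motion "-0.6 2.5 0 0 0 0 0.95;-0.6 2.5 0 0 0 0 0.95;-0.6 2.5 0 0 0 0 0.95;-0.6 2.5 0 0 0 0 0.95;-0.6 2.5 0 0 0 0 0.95;-0.6 2.5 0 0 0 0 0.95;-0.6 2.5 0 0 0 0 0.95;-0.6 2.5 0 0 0 0 0.95;-0.6 2.5 0 0 0 0 0.95;-0.6 2.5 0 0 0 0 0.95;0 0 0 0 0 0 0.95;0 0 0 0 0 0 0.95"

```text
t: 24.22
eef_pos: [0.5058, -0.043, 0.1413]
tool_rot: [-0.007, 0.091, 0.996, -0.001]
contact_force: [1.1, -1.0, 0.1]
gripper_width: 0.281
```

```bash
python3 - <<'E'
from h import *
go(.507,-.003,.13,-.183)
E
```

```text
t 24.22 pos [ 0.5058 -0.043   0.1413] shift cm [ 0.12  4.   -1.13] turn [ 0.   -0.81 -0.02] F [ 1.1 -1.   0.1] w 0.281
```

Call:
send_rows --motion "0.1 2.0 0 0 -0.8 0 0.95;0 1.5 0 0 0 0 0.95;0 0 0 0 0 0 0.95;0 0 0 0 0 0 0.95"

```text
t: 24.55
eef_pos: [0.5058, -0.0098, 0.1397]
tool_rot: [-0.001, 0.093, 0.996, -0.001]
contact_force: [-0.6, -0.7, -0.9]
gripper_width: 0.28
```

```bash
python3 - <<'E'
from h import *
go(.507,-.003,.13,-.183)
E
```

```text
t 24.55 pos [ 0.5058 -0.0098  0.1397] shift cm [ 0.12  0.68 -0.97] turn [ 0.1  -0.14  0.13] F [-0.6 -0.7 -0.9] w 0.28
```

Call:
send_rows --motion "0.1 0.7 -0.6 0 0 0 0.95;0 0 0 0 0 0 0.95;0 0 -0.6 0 0 0 0.95;0 0 -0.6 0 0 0 0.95;0 0 0 0 0 0 0.95;0 0 0 0 0 0 0.95"

```text
t: 25.05
eef_pos: [0.5067, -0.0076, 0.1188]
tool_rot: [-0.002, 0.096, 0.995, -0.002]
contact_force: [-0.2, -0.6, -0.8]
gripper_width: 0.283
```

```bash
python3 - <<'E'
from h import *
go(.507,-.003,.1,-.183)
snap('side','s15.png'); go(.507,-.003,.1,-.183)
p=get_obs()['eef_pos']
r=[r for r in regions_of('piston','side') if abs(r['point'][0]-312)<30]
for q in r: print('pist',np.round(fit('piston',.014,{'side':q['region']},None,[.506,-.003]),4))
r=[r for r in regions_of('cone','side') if abs(r['point'][0]-312)<30]
for q in r: print('cone',q['point'],np.round(fit('cone',p[2]-.031,{'side':q['region']},None,[.506,-.003]),4))
over('side','s15.png',[('cone',p[0],p[1],p[2]-.031,0),('piston',.5063,-.0027,.014,0)],'o15.png',(312,190))
E
```

```text
t 25.05 pos [ 0.5067 -0.0076  0.1188] shift cm [ 0.03  0.46 -1.88] turn [ 0.22 -0.23  0.51] F [-0.2 -0.6 -0.8] w 0.283
t 25.1 pos [ 0.5066 -0.0076  0.1188] shift cm [ 0.04  0.46 -1.88] turn [ 0.22 -0.24  0.52] F [-0.  -0.3 -1.2] w 0.282
pist [ 0.5065 -0.0014  0.      0.8285]
cone [319.4, 186.3] [ 0.506  -0.0087  0.      0.828 ]
```

View pics/o15.png

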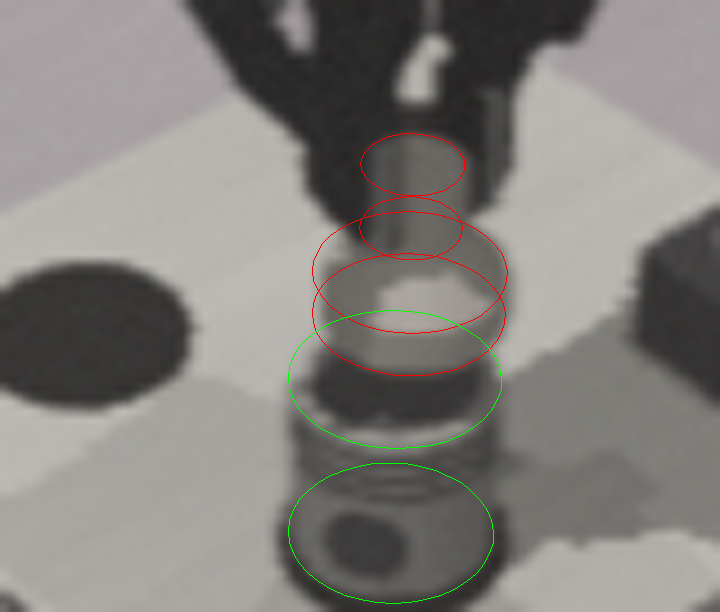

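Call:
send_rows --motion "0.1 0.5 0 0.2 -0.2 0.5 0.95;0 0 0 0 0 0 0.95;0 0 0 0 0 0 0.95"

```text
t: 25.45
eef_pos: [0.5085, -0.0017, 0.1199]
tool_rot: [0.001, 0.091, 0.996, 0.0]
contact_force: [-0.5, 0.8, -1.2]
gripper_width: 0.283
```

Call:
send_rows --motion "0 0 -0.6 0 0 0 0.95;0 0 -0.4 0 0 0 0.95;0 0 0 0 0 0 0.95;0 0 0 0 0 0 0.95"

```text
t: 25.78
eef_pos: [0.5087, -0.0013, 0.1091]
tool_rot: [0.001, 0.09, 0.996, 0.001]
contact_force: [-0.4, 0.1, -0.8]
gripper_width: 0.281
```

```bash
python3 - <<'E'
from h import *
snap('side','s16.png'); go(.507,-.003,.1,-.183)
p=get_obs()['eef_pos']
r=[r for r in regions_of('cone','side') if abs(r['point'][0]-312)<30]
for q in r: print('cone',q['point'],np.round(fit('cone',p[2]-.031,{'side':q['region']},None,[.506,-.003]),4))
over('side','s16.png',[('cone',p[0],p[1],p[2]-.031,0),('piston',.5063,-.0027,.014,0)],'o16.png',(312,190))
E
```

```text
t 25.83 pos [ 0.5087 -0.0013  0.1091] shift cm [-0.17 -0.17 -0.91] turn [-0.05  0.14 -0.1 ] F [-1.4 -0.4 -1. ] w 0.283
cone [318.2, 190.8] [ 0.5071 -0.001   0.      0.8249]
```

View pics/o16.png

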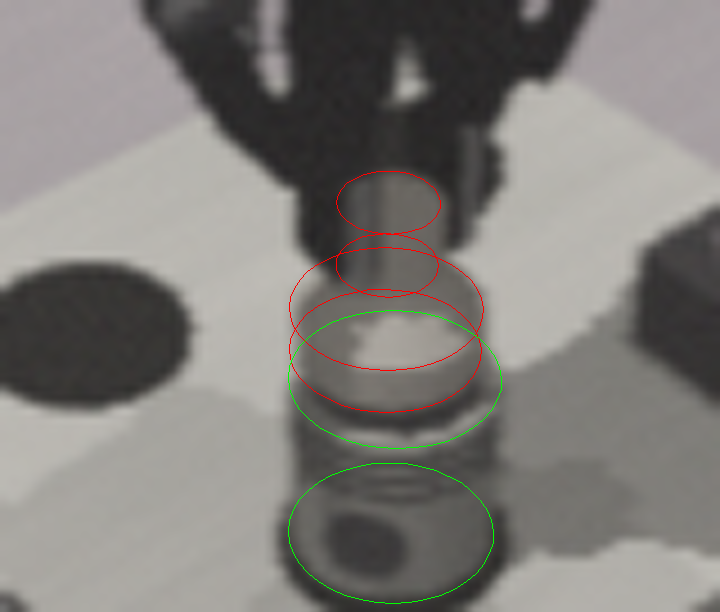

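Call:
send_rows --motion "-0.1 -0.15 -0.5 0 0 0 0.95;0 0 0 0 0 0 0.95;0 0 0 0 0 0 0.95"

```text
t: 26.13
eef_pos: [0.5079, -0.003, 0.1039]
tool_rot: [0.002, 0.091, 0.996, 0.001]
contact_force: [-0.5, 0.7, -1.9]
gripper_width: 0.285
```

```bash
python3 - <<'E'
from h import *
snap('side','s17.png'); go(.507,-.003,.1,-.183)
p=get_obs()['eef_pos']
r=[r for r in regions_of('cone','side') if abs(r['point'][0]-312)<30]
for q in r: print('cone',q['point'],np.round(fit('cone',p[2]-.031,{'side':q['region']},None,[.506,-.003]),4))
over('side','s17.png',[('cone',p[0],p[1],p[2]-.031,0),('piston',.5063,-.0027,.014,0)],'o17.png',(312,190))
E
```

```text
t 26.18 pos [ 0.5076 -0.0031  0.1038] shift cm [-0.06  0.01 -0.38] turn [-0.04  0.16 -0.09] F [-0.3 -0.9 -0.3] w 0.282
```

View pics/o17.png

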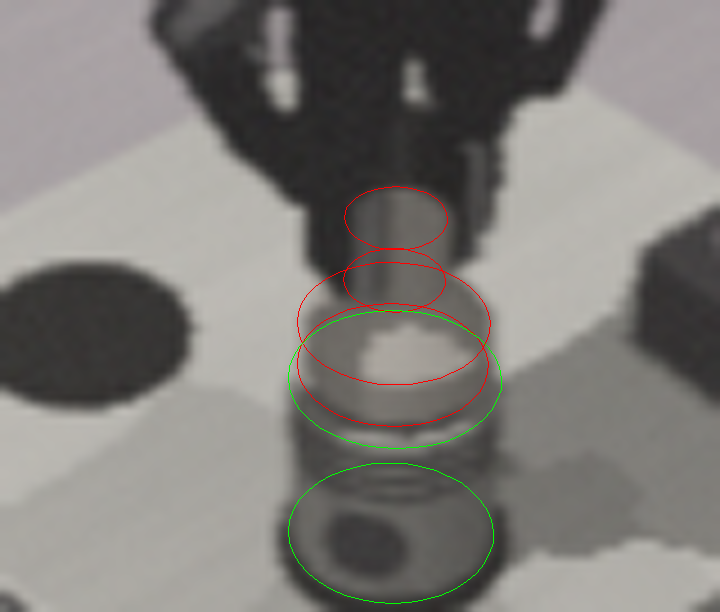

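Call:
send_rows --motion "0 0 -0.25 0 0 0 0.95;0 0 0 0 0 0 0.95"

```text
t: 26.4
eef_pos: [0.5079, -0.003, 0.1014]
tool_rot: [0.002, 0.091, 0.996, 0.001]
contact_force: [-0.8, -0.4, -0.7]
gripper_width: 0.276
```

Call:
send_rows --motion "0 0 -0.15 0 0 0 0.95;0 0 0 0 0 0 0.95"

```text
t: 26.57
eef_pos: [0.508, -0.003, 0.0998]
tool_rot: [0.002, 0.091, 0.996, 0.001]
contact_force: [0.8, -0.3, -0.9]
gripper_width: 0.281
```

Call:
send_rows --motion "0 0 -0.1 0 0 0 0.95;0 0 0 0 0 0 0.95"

```text
t: 26.73
eef_pos: [0.5088, -0.003, 0.0998]
tool_rot: [0.002, 0.091, 0.996, 0.001]
contact_force: [-0.4, 0.5, -1.9]
gripper_width: 0.282
```

Contact at 0.0998. Release.

Call:
send_rows --motion "0 0 0 0 0 0 0.6;0 0 0 0 0 0 0.5;0 0 0 0 0 0 0.4;0 0 0 0 0 0 0.3;0 0 0 0 0 0 0.3;0 0 0 0 0 0 0.3"

```text
t: 27.23
eef_pos: [0.5092, -0.0029, 0.1]
tool_rot: [0.003, 0.091, 0.996, 0.001]
contact_force: [-0.2, -0.2, -0.7]
gripper_width: 0.704
```

Call:
send_rows --motion "0 0 0.7 0 0 0 0.3;0 0 1 0 0 0 0.3;0 0 1.5 0 0 0 0.3;0 0 2 0 0 0 0.3;0 0 2 0 0 0 0.3;0 0 0 0 0 0 0.3"

```text
t: 27.73
eef_pos: [0.5082, -0.0032, 0.1775]
tool_rot: [0.002, 0.091, 0.996, 0.001]
contact_force: [1.0, 0.4, 0.5]
gripper_width: 0.698
```

```bash
python3 - <<'E'
from h import *
snap('side','s18.png'); go(.4525,-.3315,.15,-.183)
p=get_obs()['eef_pos']
r=[r for r in regions_of('cone','side') if abs(r['point'][0]-312)<30]
for q in r: print('cone',q['point'],np.round(fit('cone',.069,{'side':q['region']},None,[.506,-.003]),4))
over('side','s18.png',[('cone',.5063,-.0025,.069,0),('piston',.5063,-.0025,.014,0)],'o18.png',(312,190))
E
```

```text
t 27.78 pos [ 0.5075 -0.0032  0.1761] shift cm [ -5.5  -32.83  -2.61] turn [-0.04  0.14 -0.08] F [ 0.1 -0.  -0.1] w 0.7
cone [316.0, 190.8] [ 0.5091 -0.0027  0.      0.941 ]
```

View pics/o18.png

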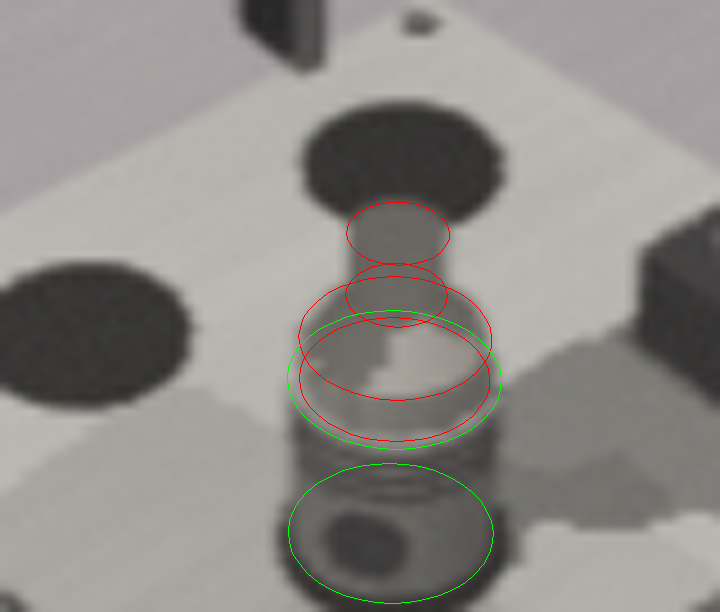

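Call:
send_rows --motion "-0.4 -2.5 0 0 0 0 0.3;-0.4 -2.5 0 0 0 0 0.3;-0.4 -2.5 0 0 0 0 0.3;-0.4 -2.5 0 0 0 0 0.3;-0.4 -2.5 0 0 0 0 0.3;-0.4 -2.5 0 0 0 0 0.3;-0.4 -2.5 0 0 0 0 0.3;-0.4 -2.5 0 0 0 0 0.3;-0.4 -2.5 0 0 0 0 0.3;-0.4 -2.5 0 0 0 0 0.3;-0.4 -2.5 -1 0 0 0 0.3;-0.4 -2.5 -1 0 0 0 0.3;0 0 -1 0 0 0 0.3;0 0 0 0 0 0 0.3;0 0 0 0 0 0 0.3"

```text
t: 29.08
eef_pos: [0.4448, -0.3122, 0.1326]
tool_rot: [-0.01, 0.088, 0.996, 0.002]
contact_force: [0.4, 0.7, -0.4]
gripper_width: 0.694
```

```bash
python3 - <<'E'
from h import *
go(.4525,-.3315,.09,-.183)
snap('top','t19.png'); snap('side','s19.png')
for n in('top','side'):
  for r in regions_of('cone',n): print(n,r['point'],round(r['conf'],2),np.round(fit('cone',.069,{n:r['region']}),4))
over('top','t19.png',[('cone',.507,-.003,.069,0),('piston',.507,-.003,.014,0),('pad',.5065,-.0028,.01,0)],'o19.png',(308,200),30,28,12)
EOF=0
E
```

```text
t 29.08 pos [ 0.4448 -0.3122  0.1326] shift cm [ 0.77 -1.93 -4.26] turn [-0.31 -1.13 -0.42] F [ 0.4  0.7 -0.4] w 0.694
top [305.1, 204.8] 0.93 [ 0.5093 -0.0036  0.      0.9423]
top [455.6, 157.6] 0.88 [ 0.6    -0.0248  0.      0.    ]
side [316.2, 191.8] 0.71 [ 0.5087 -0.0021  0.      0.9466]
side [314.1, 171.1] 0.62 [ 0.5642 -0.0639  0.      0.4988]
side [370.9, 135.9] 0.52 [ 0.5703 -0.294   0.      0.825 ]
side [316.6, 208.2] 0.51 [0.4668 0.0403 0.     0.6895]
side [278.7, 191.5] 0.2 [0.5711 0.0496 0.     0.6889]
```

View pics/o19.png

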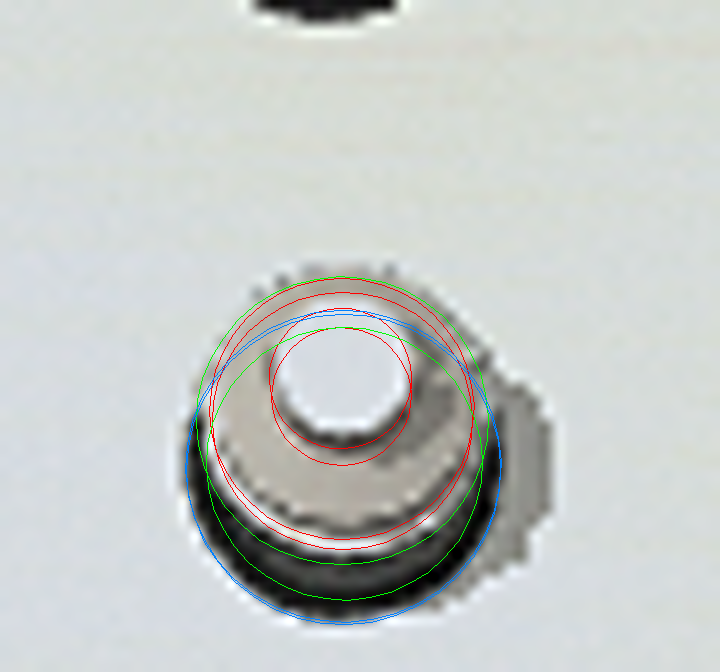

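```bash
python3 - <<'E'
from h import *
t=cv2.imread('pics/t19.png',0).astype(int)
c=proj([[.507,-.003,.069]],'top')[0];print(c)
print(t[205:226,302:314:1])
for th,z,r in(('pad top',.014,.032),('piston bot',.014,.028),('piston top',.069,.028),('cone foot top',.083,.025),('cone foot bot',.069,.025),('grip top',.117,.013)):
    q=proj([[.507-r,-.003,z]],'top')[0]; u=proj([[.507+r,-.003,z]],'top')[0]; print(th,np.round(q,2),np.round(u,2))
print('back rows');print(t[188:202,302:314])
E
```

```text
[306.00058018 206.47010285]
[[220 224 219 218 219 218 218 221 227 163 102 116]
 [143 225 222 222 218 220 222 228 166  61 124 120]
 [ 81 104 220 228 227 229 230 152  73  96 120 120]
 [197  83  68  59 107  62  66  62  95 121 118 116]
 [182 185 144 118  74  80  97 120 110 119 120 161]
 [177 180 167 165 173 168 165 122 120 166 164 159]
 [179 176 175 176 173 173 169 172 167 167 163 164]
 [176 175 172 175 172 168 168 168 166 166 167 166]
 [179 174 177 176 173 170 169 169 168 166 193 105]
 [187 177 172 176 171 174 171 171 187 125  66 103]
 [ 99  74 101 129 148 157 108  72  63  92 123 241]
 [226 227 183 115  96 100 111 127 146 151 149  49]
 [ 84 188 225 236 239 236 237 218 152  76  65  48]
 [ 47  36  42  52  91  38  43  52  35  63  69  69]
 [ 70  66  72  72  51  56  51  64  71  64  39  14]
 [ 33  63  62  70  70  69  71  56  35  25   6   9]
 [ 23  23  26  23  26  27  16  12  10  17  17  75]
 [ 43  30  30  21  23  31  28  31  40  82 112 146]
 [237 122 123  79  80 123 123 174 233 231 229 227]
 [223 225 228 231 230 226 229 226 219 222 219 219]
 [219 219 219 219 219 220 221 218 220 221 217 218]]

[... 283 characters left out ...]
218 216 216 218 219 215 217 215 214]
 [217 219 216 216 218 216 218 218 216 219 220 215]
 [217 217 219 217 215 218 217 219 217 216 218 216]
 [216 216 217 217 217 218 217 216 217 217 219 217]
 [216 217 218 217 217 218 220 218 216 217 218 220]
 [218 220 220 220 219 219 217 221 221 217 220 217]
 [222 177 169 192 188 179 175 206 157 218 219 218]
 [192 174 168 167 167 163 161 158 160 184 200 218]
 [175 173 165 170 177 172 167 161 158 157 174 160]
 [171 192 224 223 221 224 221 193 162 158 158 157]
 [194 222 219 219 219 218 219 223 209 158 159 158]
 [219 221 217 217 218 219 219 220 223 172 108 154]
 [219 220 219 218 219 217 218 221 221 227 117 107]
 [218 218 218 218 218 216 219 218 221 225 171 111]]
```

```bash
python3 - <<'E'
from h import *
s=cv2.imread('pics/s19.png',0).astype(int)
C=calibration('side'); cam=-C['R'].T@C['t']; 
for P in (.5068,-.003),(.509,-.003):
  d=(cam[:2]-P)/np.linalg.norm(cam[:2]-P); e=np.array([-d[1],d[0]])
  for th,z,r in(('pad bot',.010,.032),('piston bot',.014,.028),('piston top',.069,.028),('foot bot',.069,.025),('foot top',.083,.025)):
    print(P,th,'front',np.round(proj([[*(P+d*r),z]],'side')[0],2),'L/R',np.round(proj([[*(P+e*r),z],[*(P-e*r),z]],'side')[:,0],2))
print(s[200:226,307:318])
for r in (178,181,184,202,206,210,213,216): print(r,s[r,294:304],s[r,318:334])
E
```

```text
(0.5068, -0.003) pad bot front [314.6  224.65] L/R [327.79 301.84]
(0.5068, -0.003) piston bot front [314.66 222.29] L/R [326.24 303.46]
(0.5068, -0.003) piston top front [315.08 205.14] L/R [327.13 303.41]
(0.5068, -0.003) foot bot front [315.1  204.28] L/R [325.86 304.68]
(0.5068, -0.003) foot top front [315.21 199.68] L/R [326.09 304.67]
(0.509, -0.003) pad bot front [313.97 224.2 ] L/R [327.14 301.22]
(0.509, -0.003) piston bot front [314.03 221.84] L/R [325.58 302.83]
(0.509, -0.003) piston top front [314.42 204.7 ] L/R [326.45 302.75]
(0.509, -0.003) foot bot front [314.44 203.84] L/R [325.18 304.02]
(0.509, -0.003) foot top front [314.55 199.24] L/R [325.39 304.01]
[[120 116 117 118 119 123 127 126 126 124 121]
 [139 123 118 117 118 116 117 116 115 114 112]
 [153 143 127 118 116 116 115 115 114 113 111]
 [123 150 155 139 130 126 119 119 118 112 114]
 [ 93 110 127 149 161 151 142 151 146 136 145]
 [ 86  89  99 109 115 124 138 147 148 148 146]
 [ 86  89  85  83  88  97 103 108 107 108 106]
 [ 81  85  94  95  85  81  80  80  79  79  76]
 [ 82  84  81  78  82  83  89  93  96  94  
[... 999 characters left out ...]
176 177 177 178 178 178 179]
184 [179 179 178 179 178 178 179 181 182 183] [178 158 131 143 168 177 177 178 179 180 180 181 180 179 179 179]
202 [178 177 178 177 176 177 177 178 175 156] [109 105 105 105 114 145 160 138 104 136 168 178 179 178 179 179]
206 [177 177 177 177 176 177 177 178 176 166] [104  91  82  80  78  82  78  72  85 147 176 178 179 178 179 179]
210 [179 179 178 178 178 180 181 179 178 166] [ 85  81  73  75  77  83  87  86  94 114 130 139 163 178 179 179]
213 [180 181 180 180 180 179 179 171 149 107] [ 98  96  94  94  92  91  90  87  75  69 101 125 131 161 180 181]
216 [182 181 180 179 178 178 178 168 130  75] [ 99  97  95  94  93  90  89  85  71  57  83 120 161 179 181 181]
```

Call:
send_rows --motion "0.8 -1.9 0 -0.3 -1.1 -0.4 0.3;0 0 0 0 0 0 0.3;0 0 0 0 0 0 0.3"

```text
t: 29.53
eef_pos: [0.4568, -0.3274, 0.1352]
tool_rot: [0.003, 0.087, 0.996, 0.0]
contact_force: [-0.4, 1.4, -0.5]
gripper_width: 0.703
```

```bash
python3 - <<'E'
from h import *
go(.4528,-.3313,.09,-.183)
over('side','s0.png',[('pin',.4528,-.3313,0,0)],'a.png',(405,165),25,22,10)
over('top','t0.png',[('pin',.4528,-.3313,0,0)],'b.png',(443,228),25,22,10)
cv2.imwrite('pics/o20.png',cv2.resize(np.vstack([cv2.imread('pics/a.png'),cv2.imread('pics/b.png')]),None,fx=.65,fy=.65))
E
```

```text
t 29.53 pos [ 0.4568 -0.3274  0.1352] shift cm [-0.4  -0.39 -4.52] turn [-0.02  0.29 -0.5 ] F [-0.4  1.4 -0.5] w 0.703
```

View pics/o20.png

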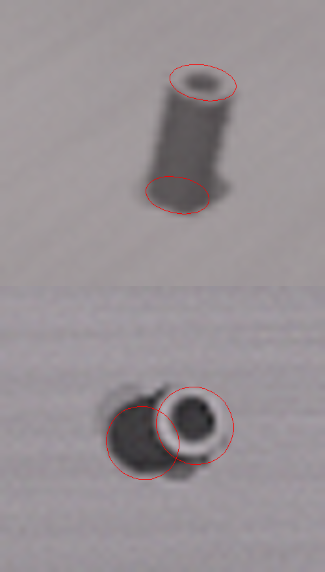

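Call:
send_rows --motion "-0.3 -0.35 0 0 0.3 -0.5 0.3;0 0 0 0 0 0 0.3;0 0 -0.8 0 0 0 0.3;0 0 -0.8 0 0 0 0.3;0 0 -0.8 0 0 0 0.3;0 0 -0.8 0 0 0 0.3;0 0 -0.8 0 0 0 0.3;0 0 0 0 0 0 0.3;0 0 0 0 0 0 0.3"

```text
t: 30.28
eef_pos: [0.4535, -0.3275, 0.0905]
tool_rot: [-0.001, 0.09, 0.996, 0.001]
contact_force: [-0.1, 0.4, 0.8]
gripper_width: 0.699
```

```bash
python3 - <<'E'
from h import *
go(.4537,-.331,.02,-.183)
E
```

```text
t 30.28 pos [ 0.4535 -0.3275  0.0905] shift cm [ 0.02 -0.35 -7.05] turn [-0.14 -0.12 -0.19] F [-0.1  0.4  0.8] w 0.699
```

Call:
send_rows --motion "0 -0.35 0 -0.1 -0.1 -0.2 0.3;0 0 0 0 0 0 0.3;0 0 -0.7 0 0 0 0.3;0 0 -0.7 0 0 0 0.3;0 0 0 0 0 0 0.3;0 0 0 0 0 0 0.3"

```text
t: 30.78
eef_pos: [0.4539, -0.3321, 0.0756]
tool_rot: [0.0, 0.092, 0.996, -0.0]
contact_force: [-0.6, -0.4, -0.4]
gripper_width: 0.698
```

```bash
python3 - <<'E'
from h import *
go(.4537,-.331,.02,-.183); snap('side','s21.png')
cv2.imwrite('pics/o21.png',cv2.resize(cv2.imread('pics/s21.png')[110:200,350:470],None,fx=5,fy=5,interpolation=cv2.INTER_CUBIC))
E
```

```text
t 30.78 pos [ 0.4539 -0.3321  0.0756] shift cm [-0.02  0.11 -5.56] turn [0.02 0.05 0.06] F [-0.6 -0.4 -0.4] w 0.698
```

View pics/o21.png

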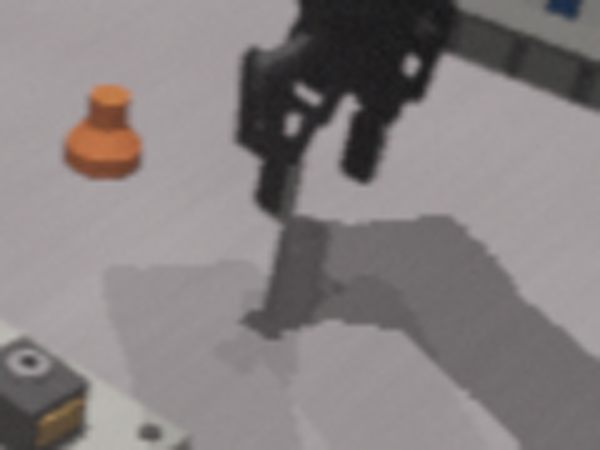

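Call:
send_rows --motion "0 0.1 -0.7 0 0 0 0.3;0 0 -0.7 0 0 0 0.3;0 0 -0.7 0 0 0 0.3;0 0 0 0 0 0 0.3;0 0 0 0 0 0 0.3"

```text
t: 31.25
eef_pos: [0.454, -0.3306, 0.0523]
tool_rot: [0.0, 0.092, 0.996, -0.0]
contact_force: [-0.4, -0.3, 0.8]
gripper_width: 0.701
```

Call:
send_rows --motion "0 0 -0.7 0 0 0 0.3;0 0 -0.7 0 0 0 0.3;0 0 -0.7 0 0 0 0.3;0 0 -0.5 0 0 0 0.3;0 0 0 0 0 0 0.3;0 0 0 0 0 0 0.3"

```text
t: 31.75
eef_pos: [0.4537, -0.3305, 0.023]
tool_rot: [0.0, 0.092, 0.996, 0.0]
contact_force: [-0.9, -0.4, 0.1]
gripper_width: 0.697
```

```bash
python3 - <<'E'
from h import *
go(.4537,-.331,.02,-.183); snap('side','s22.png')
cv2.imwrite('pics/o22.png',cv2.resize(cv2.imread('pics/s22.png')[110:200,350:470],None,fx=5,fy=5,interpolation=cv2.INTER_CUBIC))
E
```

```text
t 31.75 pos [ 0.4537 -0.3305  0.023 ] shift cm [-0.   -0.05 -0.3 ] turn [-0.01  0.02  0.03] F [-0.9 -0.4  0.1] w 0.697
```

View pics/o22.png

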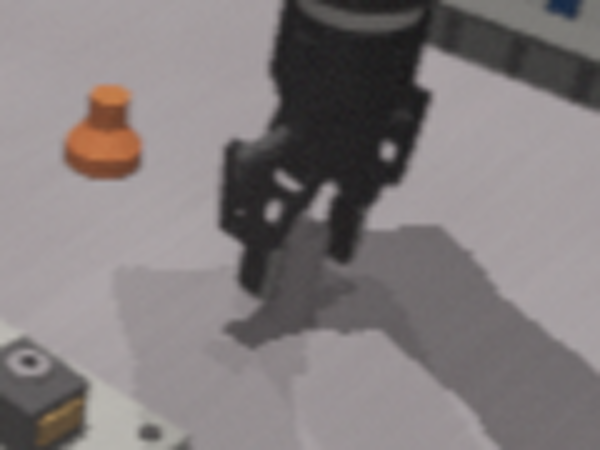

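Call:
send_rows --motion "0 0 0 0 0 0 0.45;0 0 0 0 0 0 0.55;0 0 0 0 0 0 0.65;0 0 0 0 0 0 0.75;0 0 0 0 0 0 0.85;0 0 0 0 0 0 0.9;0 0 0 0 0 0 0.9" --newtons 40

```text
t: 32.38
eef_pos: [0.4541, -0.3307, 0.024]
tool_rot: [0.001, 0.092, 0.996, -0.0]
contact_force: [0.1, 0.9, -1.2]
gripper_width: 0.322
```

Call:
send_rows --motion "0 0 0.5 0 0 0 0.9;0 0 1 0 0 0 0.9;0 0 1.5 0 0 0 0.9;0 0 2 0 0 0 0.9;0 0 2 0 0 0 0.9;0 0 2 0 0 0 0.9;0 0 2 0 0 0 0.9;0 0 2 0 0 0 0.9;0 0 1 0 0 0 0.9;0 0 0 0 0 0 0.9"

```text
t: 33.22
eef_pos: [0.4517, -0.3301, 0.1756]
tool_rot: [0.001, 0.092, 0.996, 0.0]
contact_force: [0.8, -0.7, -1.8]
gripper_width: 0.325
```

```bash
python3 - <<'E'
from h import *
go(.6314,-.002,.16,-.183); snap('side','s23.png')
cv2.imwrite('pics/o23.png',cv2.resize(cv2.imread('pics/s23.png')[40:180,350:510],None,fx=4,fy=4,interpolation=cv2.INTER_CUBIC))
E
```

```text
t 33.22 pos [ 0.4517 -0.3301  0.1756] shift cm [17.97 32.81 -1.56] turn [-0.    0.06  0.11] F [ 0.8 -0.7 -1.8] w 0.325
```

View pics/o23.png

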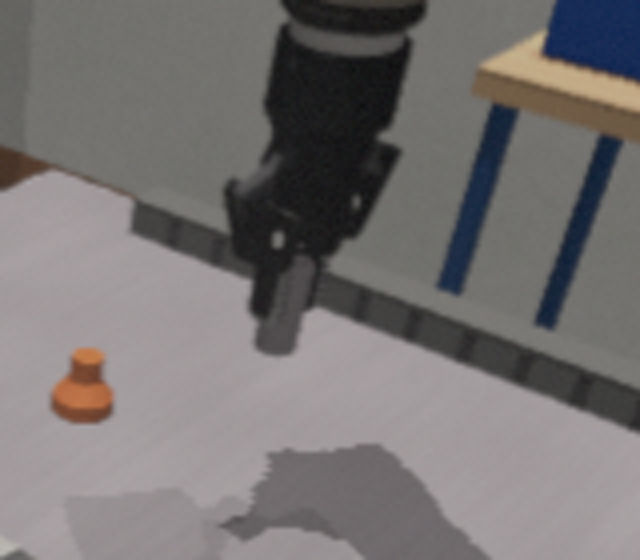

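Call:
send_rows --motion "2.2 1.5 0 0 0 0 0.9;2.2 1.5 0 0 0 0 0.9;2.2 1.5 0 0 0 0 0.9;2.2 1.5 0 0 0 0 0.9;2.2 1.5 0 0 0 0 0.9;2.2 1.5 0 0 0 0 0.9;2.0 2.0 0 0 0 0 0.9;0.5 2.5 0 0 0 0 0.9;0.5 2.5 0 0 0 0 0.9;0.5 2.5 0 0 0 0 0.9;0.5 2.5 0 0 0 0 0.9;0.5 2.5 0 0 0 0 0.9;0.3 2.5 0 0 0 0 0.9;0 0 0 0 0 0 0.9;0 0 0 0 0 0 0.9"

```text
t: 34.52
eef_pos: [0.6241, -0.0541, 0.151]
tool_rot: [-0.017, 0.095, 0.995, 0.001]
contact_force: [-0.2, -0.8, -1.0]
gripper_width: 0.321
```

```bash
python3 - <<'E'
from h import *
go(.6314,-.002,.1,-.183)
E
```

```text
t 34.52 pos [ 0.6241 -0.0541  0.151 ] shift cm [ 0.73  5.21 -5.1 ] turn [-0.31 -1.89  0.43] F [-0.2 -0.8 -1. ] w 0.321
```

Call:
send_rows --motion "0.7 2.0 0 -0.3 -1.9 0.4 0.9;0 1.5 0 0 0 0 0.9;0 1.2 0 0 0 0 0.9;0 0 0 0 0 0 0.9;0 0 0 0 0 0 0.9"

```text
t: 34.93
eef_pos: [0.6278, -0.0073, 0.1463]
tool_rot: [-0.004, 0.093, 0.996, -0.001]
contact_force: [-0.4, -1.1, -1.3]
gripper_width: 0.32
```

```bash
python3 - <<'E'
from h import *
go(.6314,-.002,.1,-.183)
E
```

```text
t 34.93 pos [ 0.6278 -0.0073  0.1463] shift cm [ 0.36  0.53 -4.63] turn [ 0.1  -0.49  0.17] F [-0.4 -1.1 -1.3] w 0.32
```

Call:
send_rows --motion "0.35 0.4 0 0.1 -0.5 0.2 0.9;0 0 0 0 0 0 0.9;0 0 -0.8 0 0 0 0.9;0 0 -0.8 0 0 0 0.9;0 0 -0.8 0 0 0 0.9;0 0 -0.8 0 0 0 0.9;0 0 -0.8 0 0 0 0.9;0 0 0 0 0 0 0.9;0 0 0 0 0 0 0.9"

```text
t: 35.68
eef_pos: [0.6305, -0.009, 0.1009]
tool_rot: [-0.001, 0.094, 0.996, -0.001]
contact_force: [0.6, 0.4, -1.3]
gripper_width: 0.324
```

```bash
python3 - <<'E'
from h import *
go(.6314,-.002,.038,-.183)
E
```

```text
t 35.68 pos [ 0.6305 -0.009   0.1009] shift cm [ 0.09  0.7  -6.29] turn [ 0.16 -0.1   0.34] F [ 0.6  0.4 -1.3] w 0.324
```

Call:
send_rows --motion "0.1 0.7 0 0.2 -0.1 0.3 0.9;0 0 0 0 0 0 0.9;0 0 -0.7 0 0 0 0.9;0 0 -0.7 0 0 0 0.9;0 0 -0.7 0 0 0 0.9;0 0 -0.7 0 0 0 0.9;0 0 0 0 0 0 0.9;0 0 0 0 0 0 0.9"

```text
t: 36.35
eef_pos: [0.6321, -0.0005, 0.0703]
tool_rot: [0.001, 0.091, 0.996, 0.001]
contact_force: [0.4, -0.9, -2.0]
gripper_width: 0.321
```

```bash
python3 - <<'E'
from h import *
go(.6314,-.002,.038,-.183)
E
```

```text
t 36.35 pos [ 6.321e-01 -5.000e-04  7.030e-02] shift cm [-0.07 -0.15 -3.23] turn [-0.09  0.07 -0.05] F [ 0.4 -0.9 -2. ] w 0.321
```

Call:
send_rows --motion "-0.05 -0.15 -0.6 0 0 0 0.9;0 0 -0.6 0 0 0 0.9;0 0 -0.6 0 0 0 0.9;0 0 0 0 0 0 0.9;0 0 0 0 0 0 0.9"

```text
t: 36.77
eef_pos: [0.6315, -0.0027, 0.0502]
tool_rot: [0.001, 0.091, 0.996, 0.001]
contact_force: [0.2, -0.0, -0.7]
gripper_width: 0.325
```

```bash
python3 - <<'E'
from h import *
go(.6314,-.002,.038,-.183)
snap('side','s24.png'); p=get_obs()['eef_pos']
over('side','s24.png',[('pin',p[0],p[1],p[2]-.0235,0),('pad',.6314,-.002,.01,0)],'o24.png',(316,175))
snap('top','t24.png')
over('top','t24.png',[('pin',p[0],p[1],p[2]-.0235,0),('pad',.6314,-.002,.01,0)],'o24t.png',(306,160))
E
```

```text
t 36.77 pos [ 0.6315 -0.0027  0.0502] shift cm [-0.01  0.07 -1.22] turn [-0.07  0.07 -0.02] F [ 0.2 -0.  -0.7] w 0.325
```

View pics/o24.png

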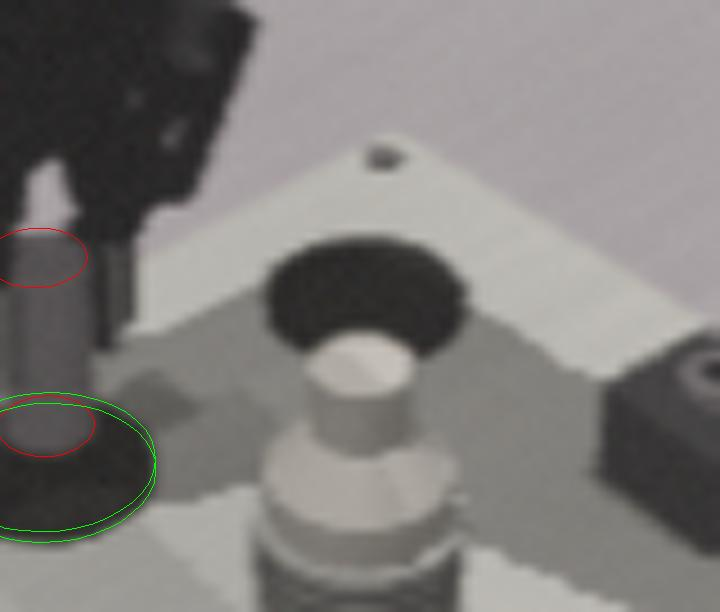

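```bash
python3 - <<'E'
from h import *
over('side','s24.png',[('pin',.6315,-.0027,.0502-.0235,0),('pad',.6314,-.002,.01,0)],'o24.png',(279,185),30,26,12)
E
```

```text
(no output)
```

View pics/o24.png

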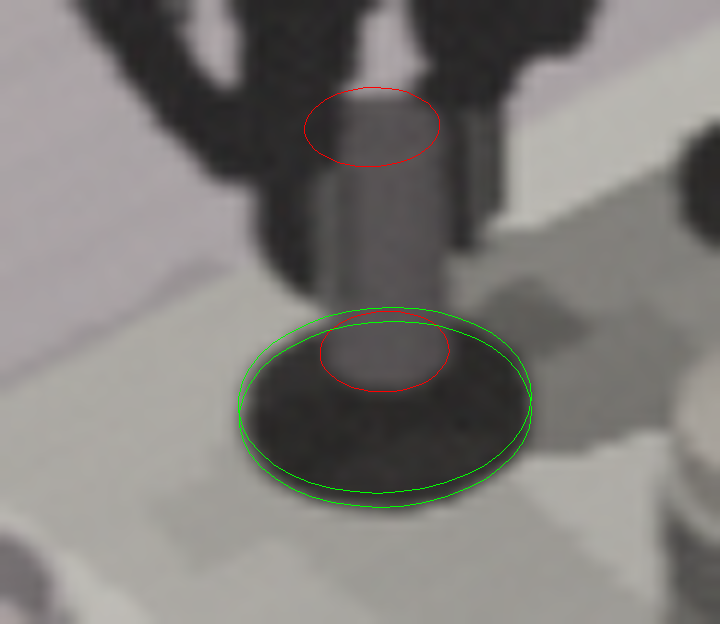

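View pics/o24t.png

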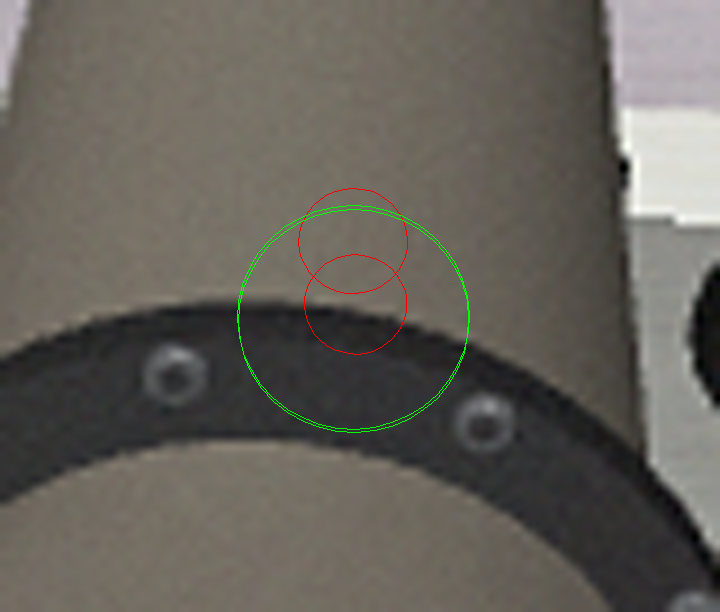

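Call:
send_rows --motion "0 0 -0.5 0 0 0 0.9;0 0 -0.3 0 0 0 0.9;0 0 0 0 0 0 0.9"

```text
t: 37.12
eef_pos: [0.6322, -0.0025, 0.0426]
tool_rot: [0.001, 0.091, 0.996, 0.001]
contact_force: [-1.1, 0.2, -2.1]
gripper_width: 0.321
```

Call:
send_rows --motion "0 0 -0.2 0 0 0 0.9;0 0 0 0 0 0 0.9"

```text
t: 37.28
eef_pos: [0.6322, -0.0025, 0.0402]
tool_rot: [0.001, 0.091, 0.996, 0.001]
contact_force: [0.6, 0.6, -1.3]
gripper_width: 0.323
```

Call:
send_rows --motion "0 0 -0.15 0 0 0 0.9;0 0 0 0 0 0 0.9"

```text
t: 37.45
eef_pos: [0.6323, -0.0024, 0.0387]
tool_rot: [0.001, 0.091, 0.996, 0.001]
contact_force: [-0.7, -0.1, -1.4]
gripper_width: 0.322
```

Call:
send_rows --motion "0 0 -0.1 0 0 0 0.9;0 0 0 0 0 0 0.9"

```text
t: 37.62
eef_pos: [0.6327, -0.0024, 0.0379]
tool_rot: [0.002, 0.091, 0.996, 0.001]
contact_force: [0.2, 0.4, -1.4]
gripper_width: 0.322
```

Call:
send_rows --motion "0 0 0 0 0 0 0.6;0 0 0 0 0 0 0.5;0 0 0 0 0 0 0.4;0 0 0 0 0 0 0.3;0 0 0 0 0 0 0.3;0 0 0 0 0 0 0.3"

```text
t: 38.12
eef_pos: [0.6334, -0.0024, 0.0387]
tool_rot: [0.003, 0.091, 0.996, 0.001]
contact_force: [-0.5, 0.9, -0.5]
gripper_width: 0.701
```

Call:
send_rows --motion "0 0 0.7 0 0 0 0.3;0 0 1 0 0 0 0.3;0 0 1.5 0 0 0 0.3;0 0 2 0 0 0 0.3;0 0 2 0 0 0 0.3;0 0 2 0 0 0 0.3;0 0 2 0 0 0 0.3;0 0 2 0 0 0 0.3;0 0 0 0 0 0 0.3"

```text
t: 38.87
eef_pos: [0.6322, -0.0031, 0.1827]
tool_rot: [0.003, 0.092, 0.996, 0.001]
contact_force: [1.2, -0.1, 0.4]
gripper_width: 0.701
```

Call:
send_rows --motion "0 -2.5 1 0 0 0 0.3;0 -2.5 0 0 0 0 0.3;0 -2.5 0 0 0 0 0.3;0 -2.5 0 0 0 0 0.3;0 -2.5 0 0 0 0 0.3;0 -2.5 0 0 0 0 0.3;0 -2.5 0 0 0 0 0.3;0 -2.5 0 0 0 0 0.3;0 -2.5 0 0 0 0 0.3;0 -2.5 0 0 0 0 0.3;0 -2.5 0 0 0 0 0.3;0 -2.5 0 0 0 0 0.3;0 -2.5 0 0 0 0 0.3;0 0 0 0 0 0 0.3"

```text
t: 40.03
eef_pos: [0.6288, -0.3389, 0.2031]
tool_rot: [0.007, 0.088, 0.996, 0.002]
contact_force: [-0.9, -1.5, 0.1]
gripper_width: 0.699
```

```bash
python3 - <<'E'
from h import *
go(.6314,-.002,.1,-.183)
snap('side','s25.png'); snap('top','t25.png')
for n in('top','side'):
  for th,z in(('pin',.014),('tray',.022),('piston',.014),('cone',.069),('dish',.01)):
    for r in regions_of(th,n)[:2]: print(n,th,np.round(r['point']),round(r['conf'],2),np.round(fit(th,z,{n:r['region']},-.18 if th=='tray' else None),4))
a=cv2.resize(cv2.imread('pics/t25.png')[120:250,210:400],None,fx=4,fy=4,interpolation=cv2.INTER_CUBIC); cv2.imwrite('pics/a25.png',a)
b=cv2.resize(cv2.imread('pics/s25.png')[120:270,210:390],None,fx=3.8,fy=3.8,interpolation=cv2.INTER_CUBIC); cv2.imwrite('pics/b25.png',b)
E
```

```text
t 40.03 pos [ 0.6288 -0.3389  0.2031] shift cm [  0.26  33.69 -10.31] turn [-0.2   0.84 -0.44] F [-0.9 -1.5  0.1] w 0.699
top pin [304. 156.] 0.43 [ 0.6342 -0.0033  0.      0.8906]
top tray [247. 207.] 0.55 [ 0.5163  0.136  -0.1931  0.9258]
top tray [363. 216.] 0.33 [ 0.5135 -0.1382 -0.3194  0.4676]
top piston [153. 270.] 0.75 [0.3658 0.3548 0.     0.8704]
top piston [309. 218.] 0.69 [ 0.5088 -0.0038  0.      0.2025]
top cone [308. 202.] 0.76 [ 0.5097 -0.0038  0.      0.9491]
top dish [252. 157.] 0.83 [0.6354 0.1197 0.     0.8419]
top dish [357. 165.] 0.56 [ 0.63   -0.0248  0.      0.    ]
side pin [277. 183.] 0.73 [ 0.6306 -0.0011  0.      0.8998]
side tray [268. 240.] 0.62 [ 0.5149  0.1363 -0.1816  0.9585]
side piston [224. 358.] 0.83 [0.3571 0.3633 0.     0.9145]
side piston [313. 210.] 0.58 [0.5032 0.0016 0.     0.602 ]
side cone [315. 192.] 0.74 [ 0.5088 -0.0039  0.      0.9164]
side cone [371. 136.] 0.71 [ 0.5734 -0.2935  0.      0.6837]
side dish [241. 212.] 0.95 [0.6381 0.1173 0.     0.7946]
```

View pics/a25.png

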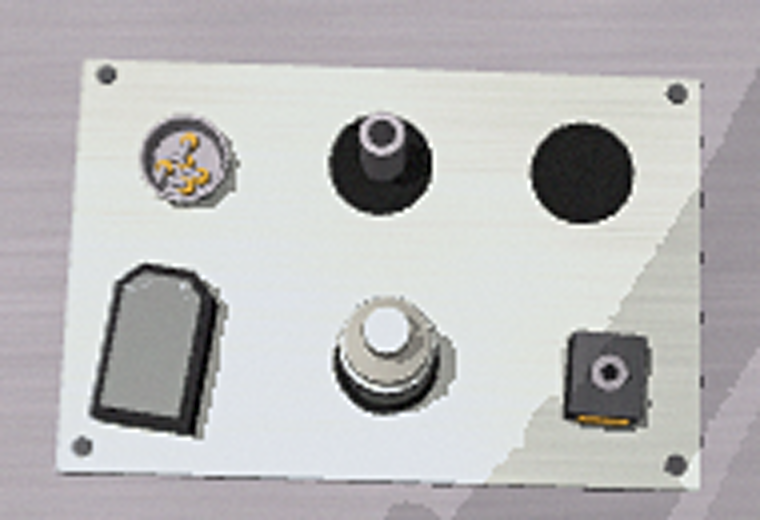

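View pics/b25.png

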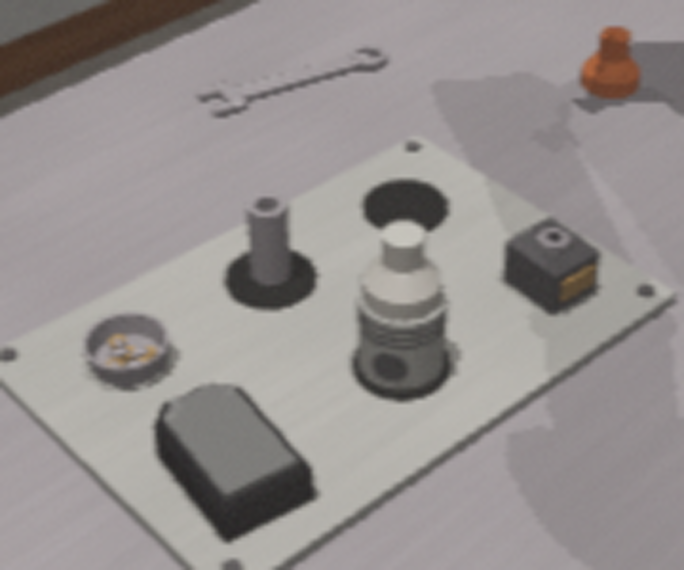

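```bash
python3 -c "
from station import *
print(hand_in(), get_obs()['t'])"
```

```text
the job is handed in; nothing more can be done
the job is handed in; nothing more can be done
```

The kit is set out on the plate and handed in at about 40 s of the 128 s allowed. I placed the tray, piston, cone and pin in that order, let go of each, and left the arm well clear of everything.

- **Tray:** it is seated on the fixed tray with the cut corners matched. It stopped at the seated height, and the final fits put it within about 1.5 mm of the fixed tray's position.
- **Piston:** it stands crown up on the pad between the fixed tray and the stop block, but not perfectly centred. The mask fits put it within about 1 mm of the pad's centre. The image edges I read by hand in both pictures suggested about 2 mm, mostly away from the robot. The piston is still fully on the pad, and I did not correct this.
- **Cone:** it stands wide end down on the piston. Readings of its offset from the piston's axis ranged from about 0.3 mm by hand-read edges to nearly 3 mm by the side-camera mask fits.
- **Pin:** it stands upright on the pad directly behind the piston. The top camera put it about 3 mm off the pad's centre and the side camera about 1 mm the other way, so it is probably 1–2 mm off.
- **Everything else:** the dish and the orange and yellow look-alikes look undisturbed in the last pictures. The dish's top-camera fit is unchanged; its side fit was poor and differs by about 5 mm.

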